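Set the stop collar to the fork gauge

ROBOT

A 6-joint arm with a two-finger parallel gripper is mounted at the origin on the work surface. World frame = base frame: x ahead of the robot, y to its left, z up, the work surface at z = 0. Lengths are in m, angles in rad, forces in N, time in s.
With the tool pointing down it reaches from about 0.35 to 0.85 m from the base axis. Payload 8.1 kg.
Tool frame: the origin (TCP) lies at the very end of the fingers, on their centre line; the grasp point (between the pads) lies 19 mm behind it (robot.pinch_z is the z of the grasp point in the tool frame, in m); z points along the fingers, y is the direction in which the jaws open and shut (so a half turn about z gives the same grasp; the last joint's range is limited). The gripper opens to 93 mm and grips with 3 to 60 N. Pads are 15 mm wide; open, the fingers measure 128 mm over their backs; the gripper's body (75 mm by 188 mm) begins 65 mm behind the grasp point.
Start: joints at [1.082, 0.13, 1.488, -0, 1.523, -0.085], TCP at [0.236, 0.552, 0.219] pointing down, gripper open.
Joint ranges: [-2.96, 2.96], [-0.89, 2.26], [0.02, 2.5], [-1.34, 4.48], [0, 2.73], [-2.66, 2.66]. Speed limits (rad/s): [2.39, 2.39, 2.79, 3.14, 3.14, 3.14].

INTERFACE

Orientations are given as a rotation vector (axis times angle).
In Python, from plant import robot gives the robot as it stands.
- The arm moves only by the tool drive_tool, never from a script. Its argument "steps" is a list of rows, each an object of numbers: "jaw": the opening, from 0 (shut) to 1 (fully open); "tx", "ty", "tz": the shift along the tool's x, y, z scaled (see below); "turn": the turn about the tool's z scaled (see below). A call has 1 to 12 rows; each row is the pose to reach, as a shift and turn from the pose commanded when the call began, along the tool's axes at that moment, turning the shorter way round; what a row does not reach only later rows make up. The controller multiplies each number of a shift by 0.3 m and each number of a turn by 180 degrees. A row lasts 1/10 s, in which the tool goes at most 50 mm and 8.59 degrees, less where a joint would pass 70% of its speed; a pose out of reach is approached as far as the arm can. A call with a number of a shift or a turn outside -1 to 1 is refused whole. A call with a gripper value outside its range is refused whole. The fingers move at their own pace and stop on an object; "force" is the grip in N (left out, the last holds). Time passes only in rows, so rows that repeat a pose let the fingers close. It gives the time, the measured TCP pose, the force and the opening at its end, in the units of the state.
- robot.read_state(): the state, without advancing time (a new reading comes with each control period).
- robot.read_camera(name): name is "side" or "top"; returns (picture, depth): 420x560x3 uint8, blue, green, red; 420x560 float32, m along the optical axis (not along the pixel's ray), 0 where there is no reading.
- robot.get_calibration(name): a dict with "fx", "fy", "cx", "cy" (pixels), "k1" (the pictures are not rectified: a ray, as slopes to the right and down, at radius r is drawn at 1 + k1 r^2 times it, then the intrinsics apply), "eye" and "attitude" of the camera in the world. Camera axes: x right, y down, z forward; pixel columns grow to the right and rows downward; lengths in m; the calibration is good to about 2 mm. A picture is of the moment at which its call begins. get_calibration takes no time and is no camera call.
- robot.close_job(): hands the job in, once; it reports no verdict.
The state is a dict: "t": time; "q": joint angles; "dq": joint speeds; "joint_torque": joint torques, N m; "tool_pos": TCP position; "orientation": TCP orientation; "force": force on the tool from outside, world axes, zero at the start; "wrist_torque": the same for the moment, N m; "opening": finger opening in m.
Only numpy, scipy, OpenCV 4.12 (cv2) and the standard library are available. Lean on these libraries where they do the work, as an engineer would, in place of code of your own. Each camera call takes 0.05 s, during which the arm holds its last target.

TASK

Set the knurled stop collar on the threaded rod to the height of the fork gauge: slide the gauge along the stand's plate, between the two cheeks, until its fork is fully home against the rod under the collar. Then spin the collar down the thread by hand until it just bears on the gauge and nips it lightly, with some 10 newtons and never hard, and leave it like that, hands off. Leave the other things on the bench where they are.

Things in the scene. Friction and masses are not known exactly. Their poses are not given: they have to be found in the camera images.
- seat (a point): Foot of the stand's upright threaded rod: on the rod's axis, at the top face of the base plate. z up; x points from the plate's open front towards the rod. The rod is 14 mm thick (15.6 mm over the thread crests, look only); its top is 84 mm above this point.
- stand: The fixed steel stand; same axes, origin 14 mm below point seat. Base plate 14 mm thick, 120 mm wide (y), from x = -125 to +50 mm. Two cheeks 10 mm high stand on the plate either side of the rod, 41 mm apart inside, from x = -30 to +14 mm, with mouths flared open to about x = -49 mm.
- collar_mid (a point): Centre of the knurled brass collar on the rod, half-way up it: an upright cylinder 44 mm in diameter and 28 mm high. It rides a fast right-hand thread, 20 mm per full turn; clockwise seen from above moves it down. At the start its underside is 41 to 46 mm above the plate.
- collar: The same collar; origin at the centre of its underside. It turns against a steady drag of about 0.03 N m and stays where it is left. Once it bears on the gauge, its rubbing adds roughly 0.01 N m of resistance, either way round, for each newton of nip.
- gauge_fin (a point): Centre of the grip fin of the loose steel fork gauge. x points from fin to fork, z up. The fin is an upright plate 22 mm along x and 12 mm thick along y; its top is 14.5 mm above this point, the gauge's underside 29 mm below. With the fork home the rod's axis is 74 mm from this point along +x; the closed end of the slot is at 67 mm, the prong tips at 86 mm.
- gauge: The same gauge, 230 to 380 g; origin on its underside, 38 mm ahead (+x) of the fin. A bar 22 mm wide, 11 mm high joins the fin to the fork, 36 mm wide with a 20 mm slot open at +x. On the fork is a head locked at today's setting: its top is 29 to 37 mm above the gauge's underside, not known beforehand. Its sprung top face gives 1 mm for 15 N.
- pot: Brass melting pot, about 100 mm across and 85 mm high, bystander; origin at the centre of its underside.
- sinker0: Flat oval sinker, 50 by 28 by 10 mm, bystander; origin at the centre of its underside.
- sinker1: A second such sinker, bystander.
- sinker2: A third such sinker, between the robot and the stand, bystander.
- cutter: Sprue cutter with two walnut handles, 155 mm long, 20 mm high, bystander; origin under its pivot, jaws to +x.
- scoop: Grey tin scoop, 150 mm long, 28 mm high, bystander; origin under its middle, handle to -x.

How it is judged:
By the outcome, as a careful person would: the job done as asked, in the order asked, and still so for the second after the job is handed in, with the robot touching nothing.
It also fails if it takes over 72 s, if anything falls off the work surface, if the arm or the gripper's body presses on something with over 40 N, if the wrist force passes 120 N, or if a joint passes its speed limit or range.

## Working session

There is one attempt and no reset: what is moved stays moved. The work goes in short steps, Python scripts to look and compute and a tool call to move; the robot and the scene stay as the last step left them, time stands still between calls to the robot, and variables do not carry over. Pictures are saved under pics/ and viewed, and the job is handed in when it is done.

Besides the shell and the picture viewer there is one more tool, called after "Emit:" as name([rows], argument=value, ...), one row to a line, values as JSON. drive_tool: Moves the arm, as the interface text tells. Its arguments: {"type":"object","properties":{"steps":{"type":"array"},"force":{"type":"number"}},"required":["steps"]}

```bash
ls; mkdir -p pics
python3 - <<'E'
from plant import robot
import cv2
print(robot.read_state(), robot.pinch_z)
for n in ("side","top"):
    p,d=robot.read_camera(n); cv2.imwrite(f"pics/{n}0.png",p); 
    import numpy as np; np.savez(f"{n}0.npz",p=p,d=d)
    print(robot.get_calibration(n))
E
```

```text
pics
{'t': 0.0, 'q': array([ 1.08159786e+00,  1.31146845e-01,  1.48927934e+00,  3.02650955e-06,
        1.52299045e+00, -8.53914284e-02]), 'dq': array([ 0.00064779, -0.00037614, -0.00045563,  0.00107377, -0.00103533,
       -0.00167771]), 'joint_torque': array([-5.01605064e-04, -5.59853446e+01, -4.91754091e+01,  7.66147440e-02,
        3.59088834e-02, -2.20625429e-04]), 'tool_pos': array([0.23545925, 0.55125158, 0.21759596]), 'orientation': array([-6.29893621e-01, -3.07726592e+00,  2.74587348e-03]), 'force': array([-0.35556251, -0.00618836,  0.02431162]), 'wrist_torque': array([0.00769974, 0.06942927, 0.02941003]), 'opening': 0.09287444774847294} -0.0188
{'fx': 505.41275603055794, 'fy': 505.41275603055794, 'cx': 282.9983979333374, 'cy': 206.55716035328615, 'k1': -0.08057346838638468, 'eye': array([ 0.03668305, -0.62925732,  0.76650975]), 'attitude': array([-2.15852686,  0.78166084, -0.36654265])}
{'fx': 399.6275233234298, 'fy': 399.6275233234298, 'cx': 284.4789344427096, 'cy': 208.12399932325994, 'k1': -0.1142430844913272, 'eye': array([0.45838297, 0.00747453, 0.84532401]), 'attitude': array([-2.08770378,  2.14517237, -0.17932843])}
```

View pics/side0.png

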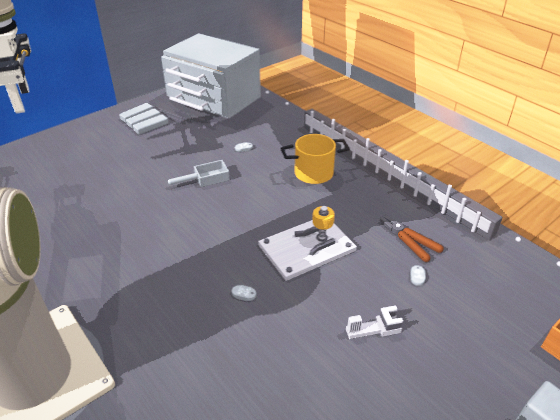

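View pics/top0.png

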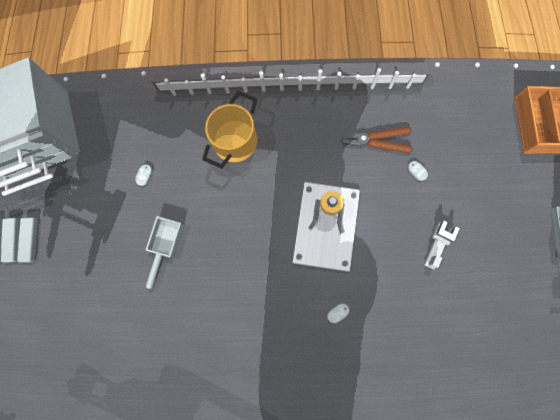

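The side view shows the stand near (308,245) with its brass collar at (323,215), and the gauge at (375,323). In the top view the stand is at (327,226), the collar at (332,202), the gauge's fin near (433,263) and its fork near (447,231).

```bash
cat > h.py <<'E'
import numpy as np, cv2
from plant import robot
from scipy.spatial.transform import Rotation as R
def cal(n):
    c=robot.get_calibration(n); c["R"]=R.from_rotvec(c["attitude"]).as_matrix(); return c
def slopes(c,uv):
    uv=np.atleast_2d(np.asarray(uv,float))
    d=np.c_[(uv[:,0]-c["cx"])/c["fx"],(uv[:,1]-c["cy"])/c["fy"]]; s=d.copy()
    for _ in range(20): s=d/(1+c["k1"]*(s**2).sum(1))[:,None]
    return s
def rays(c,uv):
    s=slopes(c,uv); return np.c_[s,np.ones(len(s))]@c["R"].T
def plane(c,uv,z):
    r=rays(c,uv); return c["eye"]+r*((z-c["eye"][2])/r[:,2])[:,None]
def cloud(c,d):
    v,u=np.mgrid[:d.shape[0],:d.shape[1]]
    r=rays(c,np.c_[u.ravel(),v.ravel()]); P=c["eye"]+r*d.reshape(-1,1)
    P[d.ravel()==0]=np.nan
    return P.reshape(*d.shape,3)
def proj(c,P):
    q=(np.atleast_2d(P)-c["eye"])@c["R"]; s=q[:,:2]/q[:,2:]
    s=s*(1+c["k1"]*(s**2).sum(1))[:,None]
    return s*[c["fx"],c["fy"]]+[c["cx"],c["cy"]]
def tri(c1,u1,c2,u2):
    a=rays(c1,u1)[0];b=rays(c2,u2)[0];a/=np.linalg.norm(a);b/=np.linalg.norm(b)
    st=np.linalg.lstsq(np.c_[a,-b],c2["eye"]-c1["eye"],rcond=None)[0]
    p=c1["eye"]+a*st[0];q=c2["eye"]+b*st[1]
    return (p+q)/2,np.linalg.norm(p-q)
def crop(p,x0,y0,w,h,k,name):
    cv2.imwrite(name,cv2.resize(p[y0:y0+h,x0:x0+w],None,fx=k,fy=k,interpolation=cv2.INTER_CUBIC))
E
python3 - <<'E'
from h import *
f=np.load("top0.npz");p,d=f["p"],f["d"];c=cal("top");P=cloud(c,d)
crop(p,280,170,100,110,5,"pics/t_stand.png"); crop(p,405,205,80,80,6,"pics/t_g.png")
g=P[215:275,420:465];
for z in np.arange(0,.06,.004): print(round(z,3),np.sum((g[...,2]>z)&(g[...,2]<z+.004)),end="; ")
print()
f=np.load("side0.npz");ps,ds=f["p"],f["d"];cs=cal("side");Ps=cloud(cs,ds)
crop(ps,250,195,115,85,6,"pics/s_stand.png"); crop(ps,335,295,85,55,8,"pics/s_g.png")
print("table z", np.nanmedian(P[300:400,100:500,2]), np.nanmedian(Ps[250:400,150:300,2]))
E
```

```text
0.0 529; 0.004 47; 0.008 214; 0.012 86; 0.016 24; 0.02 30; 0.024 24; 0.028 31; 0.032 128; 0.036 49; 0.04 57; 0.044 6; 0.048 0; 0.052 0; 0.056 0; 
table z -0.000751827982724329 -0.0003999525579160279
```

View pics/t_stand.png

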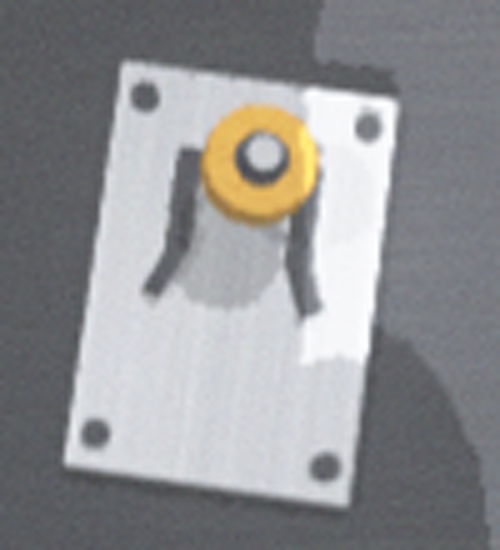

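View pics/t_g.png

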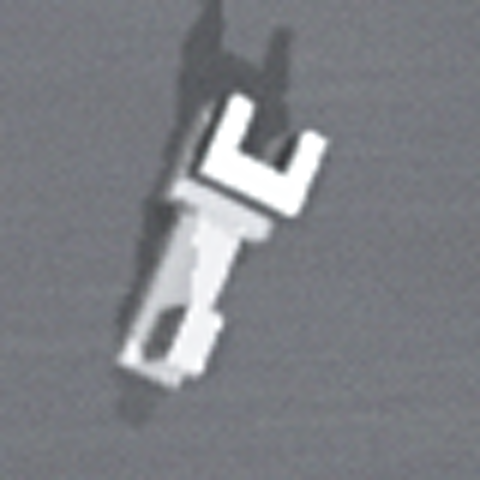

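View pics/s_g.png

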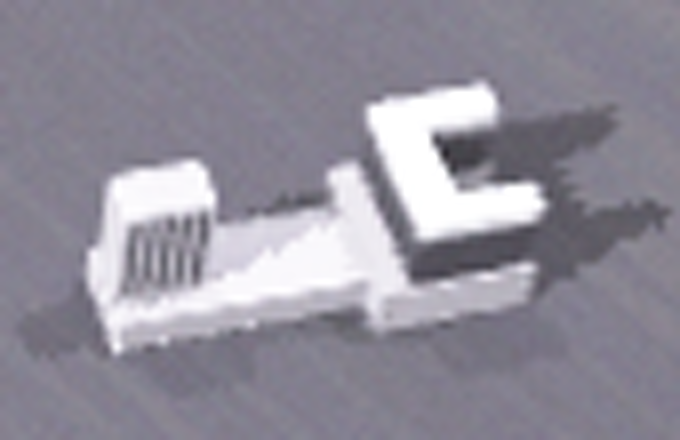

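View pics/s_stand.png

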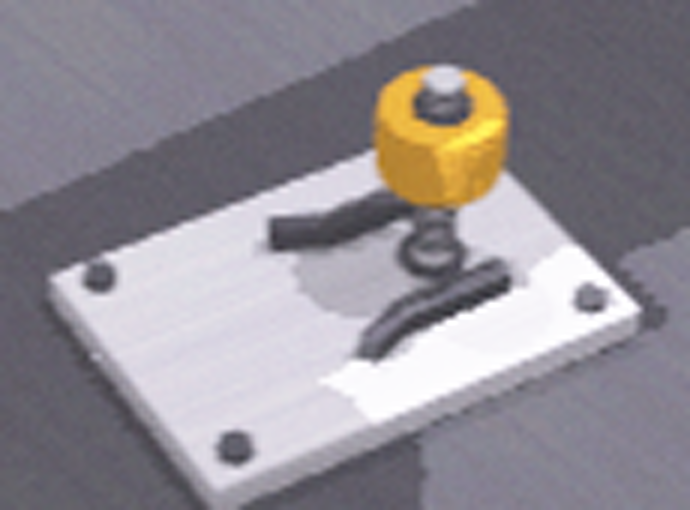

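Run:
```python
from h import *
c=cal("top");cs=cal("side")
f=np.load("top0.npz");P=cloud(c,f["d"]); f2=np.load("side0.npz");Ps=cloud(cs,f2["d"])
# plate corners
k=np.array([[122,62],[398,98],[350,507],[65,467]])/5.+[280,170]
Q=plane(c,k-0.4,.014)[:,:2];print(Q.round(4), "sides",[np.linalg.norm(Q[i]-Q[(i+1)%4]).round(4) for i in range(4)])
ax=(Q[0]+Q[1])/2-(Q[2]+Q[3])/2; print("yaw",np.degrees(np.arctan2(ax[1],ax[0]))); x=ax/np.linalg.norm(ax)
print("seat from plate",Q.mean(0)+x*.0375)
ys=np.array([[50,285],[640,312],[215,500],[375,150]])/6.+[250,195]
Qs=plane(cs,ys-.4,.014)[:,:2];print("side corners FL,BR,FR",Qs.round(4), np.linalg.norm(Qs[0]-Qs[2]),np.linalg.norm(Qs[1]-Qs[2]))
e=Qs[1]-Qs[2];x2=e/np.linalg.norm(e);print("yaw side",np.degrees(np.arctan2(e[1],e[0])),"seat", (Qs[0]+Qs[1])/2+x2*.0375)
ut=np.array([[265,150]])/5.+[280,170]-.4; us=np.array([[446,77]])/6.+[250,195]-.4
print("rodtop",plane(c,ut,.098),plane(cs,us,.098),tri(c,ut,cs,us))
# collar by colour
for n,cc,p,PP in (("top",c,f["p"],P),("side",cs,f2["p"],Ps)):
    hsv=cv2.cvtColor(p,cv2.COLOR_BGR2HSV); m=(cv2.inRange(hsv,(15,120,90),(30,255,255))>0)
    w=np.zeros_like(m); w[180:235,300:350]=1; m&=w
    if n=="side": pass
    q=PP[m]; q=q[~np.isnan(q[:,0])]; zt=np.percentile(q[:,2],97); t=q[q[:,2]>zt-.004]
    print(n,len(q),"ztop",zt,"zmin",np.percentile(q[:,2],3),"top ctr",(t.min(0)+t.max(0))/2)
# gauge
for n,PP,(u0,u1,v0,v1) in (("top",P,(415,470,210,280)),("side",Ps,(340,410,300,345))):
    q=PP[v0:v1,u0:u1].reshape(-1,3);q=q[~np.isnan(q[:,0])]
    q=q[q[:,2]>.006]
    r=cv2.minAreaRect((q[:,:2]*1000).astype(np.float32));print(n,"all",r)
    np.set_printoptions(suppress=True)
    h,e=np.histogram(q[:,2],np.arange(.006,.06,.002));print(dict(zip(e.round(3),h)))
```

```text
[[ 0.6703 -0.024 ]
 [ 0.6511 -0.1414]
 [ 0.4789 -0.1116]
 [ 0.4987  0.0055]] sides [np.float64(0.119), np.float64(0.1748), np.float64(0.1187), np.float64(0.1741)]
yaw -9.773406666901918
seat from plate [ 0.61173225 -0.0742318 ]
side corners FL,BR,FR [[ 0.4954  0.0022]
 [ 0.6472 -0.1422]
 [ 0.4748 -0.1137]
 [ 0.6335 -0.0182]] 0.1176912352251011 0.17474986973771284
yaw side -9.387671295230144 seat [ 0.60832856 -0.07612542]
rodtop [[ 0.61272879 -0.0741669   0.098     ]] [[ 0.61105217 -0.07404824  0.098     ]] (array([ 0.61225349, -0.07382229,  0.09741612]), np.float64(0.0014074261426473072))
top 300 ztop 0.08607185235849948 zmin 0.07454323103446367 top ctr [ 0.61030869 -0.07356637  0.08473675]
side 420 ztop 0.08590112681361645 zmin 0.00042498069388946524 top ctr [ 0.6099231  -0.07349574  0.08512544]
top all ((524.58203125, -302.0247497558594), (36.98628234863281, 97.01670837402344), 61.23060989379883)
{np.float64(0.006): np.int64(30), np.float64(0.008): np.int64(95), np.float64(0.01): np.int64(119), np.float64(0.012): np.int64(57), np.float64(0.014): np.int64(29), np.float64(0.016): np.
[... 919 characters left out ...]
): np.int64(54), np.float64(0.016): np.int64(32), np.float64(0.018): np.int64(40), np.float64(0.02): np.int64(21), np.float64(0.022): np.int64(25), np.float64(0.024): np.int64(31), np.float64(0.026): np.int64(34), np.float64(0.028): np.int64(37), np.float64(0.03): np.int64(21), np.float64(0.032): np.int64(37), np.float64(0.034): np.int64(111), np.float64(0.036): np.int64(62), np.float64(0.038): np.int64(15), np.float64(0.04): np.int64(22), np.float64(0.042): np.int64(47), np.float64(0.044): np.int64(14), np.float64(0.046): np.int64(0), np.float64(0.048): np.int64(0), np.float64(0.05): np.int64(0), np.float64(0.052): np.int64(0), np.float64(0.054): np.int64(0), np.float64(0.056): np.int64(0)}
```

```bash
cat >> h.py <<'E'
def yawpose():
    s=robot.read_state(); M=R.from_rotvec(s["orientation"]).as_matrix()
    return s,M,np.degrees(np.arctan2(M[1,0],M[0,0]))
def plan(xyz,yaw=None):
    """shift/turn numbers to reach xyz with tool-x heading yaw (deg)"""
    s,M,y=yawpose(); d=M.T@(np.asarray(xyz)-s["tool_pos"])/.3
    t=0 if yaw is None else (-(yaw-y)+180)%360-180
    print("t",round(s["t"],2),"pos",s["tool_pos"].round(4),"yaw",y.round(2),"q",s["q"].round(3),"F",s["force"].round(1),"T",s["wrist_torque"].round(3),"open",round(s["opening"],4))
    print("tx,ty,tz",d.round(4),"turn",round(t/180,4), "deg",round(t,1))
E
python3 - <<'E'
from h import *
np.set_printoptions(suppress=True)
c=cal("top");cs=cal("side")
f=np.load("top0.npz");P=cloud(c,f["d"]); f2=np.load("side0.npz");Ps=cloud(cs,f2["d"])
for n,PP,(u0,u1,v0,v1) in (("top",P,(415,470,210,280)),("side",Ps,(340,410,300,345))):
    q=PP[v0:v1,u0:u1].reshape(-1,3);q=q[~np.isnan(q[:,0])]
    for lo,hi in ((.039,.046),(.031,.0375)):
        t=q[(q[:,2]>lo)&(q[:,2]<hi)]; dirv=np.array([.876,-.482])
        if lo<.035:
            t=t[(t[:,:2]-[.4916,-.2845])@dirv>.03]
        r=cv2.minAreaRect((t[:,:2]*1000).astype(np.float32));print(n,lo,len(t),r,np.median(t[:,2]))
    t=q[(q[:,2]>.006)];a=(t[:,:2]-[.4916,-.2845])@np.array([.876,-.482]);print(a.min(),a.max())
plan([.4916,-.2845,.12],-28.8)
plan([.4916,-.2845,.12],151.2)
E
```

```text
top 0.039 68 ((491.1079406738281, -286.1595458984375), (13.144499778747559, 21.53741455078125), 62.919281005859375) 0.04247750596160044
top 0.031 158 ((553.8379516601562, -318.59832763671875), (35.81095504760742, 29.138883590698242), 62.247310638427734) 0.03480819256194084
-0.011164817755086542 0.08582416281082499
side 0.039 91 ((490.77294921875, -285.44940185546875), (14.608993530273438, 22.42820167541504), 65.25552368164062) 0.04275805275351374
side 0.031 190 ((552.5020751953125, -318.6328125), (38.80881118774414, 29.33668327331543), 59.38526916503906) 0.0350318344505377
-0.011715345089260103 0.08698599438587824
t 0.1 pos [0.2355 0.5513 0.2177] yaw 156.86 q [ 1.082  0.131  1.489 -0.     1.523 -0.085] F [-0.5 -0.1 -0.2] T [0.015 0.019 0.034] open 0.093
tx,ty,tz [-1.8798 -2.2259  0.3291] turn -0.9685 deg -174.3
t 0.1 pos [0.2355 0.5513 0.2177] yaw 156.86 q [ 1.082  0.131  1.489 -0.     1.523 -0.085] F [-0.5 -0.1 -0.2] T [0.015 0.019 0.034] open 0.093
tx,ty,tz [-1.8798 -2.2259  0.3291] turn 0.0315 deg 5.7
```

Emit:
drive_tool([
  {"tx": -0.8,"ty": -0.94,"tz": 0,"turn": 0,"jaw": 1},
  {"tx": -0.8,"ty": -0.94,"tz": 0,"turn": 0,"jaw": 1},
  {"tx": -0.8,"ty": -0.94,"tz": 0,"turn": 0,"jaw": 1},
  {"tx": -0.8,"ty": -0.94,"tz": 0,"turn": 0,"jaw": 1},
  {"tx": -0.8,"ty": -0.94,"tz": 0,"turn": 0,"jaw": 1},
  {"tx": -0.8,"ty": -0.94,"tz": 0,"turn": 0,"jaw": 1},
  {"tx": -0.8,"ty": -0.94,"tz": 0,"turn": 0,"jaw": 1},
  {"tx": -0.8,"ty": -0.94,"tz": 0,"turn": 0,"jaw": 1},
])

```text
t: 0.9
tool_pos: [0.3461, 0.1948, 0.2184]
orientation: [0.634, 3.076, -0.002]
force: [0.1, 0.6, -0.0]
opening: 0.0931
```

Emit:
drive_tool([
  {"tx": -0.8,"ty": -0.94,"tz": 0,"turn": 0.028,"jaw": 0.5},
  {"tx": -0.8,"ty": -0.94,"tz": 0,"turn": 0.028,"jaw": 0.5},
  {"tx": -0.8,"ty": -0.94,"tz": 0,"turn": 0.028,"jaw": 0.5},
  {"tx": -0.8,"ty": -0.94,"tz": 0,"turn": 0.028,"jaw": 0.5},
  {"tx": -0.8,"ty": -0.94,"tz": 0,"turn": 0.028,"jaw": 0.5},
  {"tx": -0.8,"ty": -0.94,"tz": 0,"turn": 0.028,"jaw": 0.5},
  {"tx": -0.8,"ty": -0.94,"tz": 0,"turn": 0.028,"jaw": 0.5},
  {"tx": -0.8,"ty": -0.94,"tz": 0,"turn": 0.028,"jaw": 0.5},
  {"tx": -0.8,"ty": -0.94,"tz": 0,"turn": 0.028,"jaw": 0.5},
])

```text
t: 1.8
tool_pos: [0.4553, -0.158, 0.2179]
orientation: [-0.77, -3.044, 0.0]
force: [0.3, 0.8, -0.3]
opening: 0.0463
```

```bash
python3 -c "
from h import *
plan([.491,-.2855,.06],151.7)"
```

```text
t 1.8 pos [ 0.4553 -0.158   0.2179] yaw 151.61 q [-4.400e-01 -1.920e-01  1.806e+00 -1.000e-03  1.530e+00 -1.515e+00] F [ 0.3  0.8 -0.3] T [-0.029 -0.039 -0.04 ] open 0.0463
tx,ty,tz [-0.3072 -0.317   0.5261] turn -0.0005 deg -0.1
```

Emit:
drive_tool([
  {"tx": -0.307,"ty": -0.317,"tz": 0.3},
  {"tx": -0.307,"ty": -0.317,"tz": 0.45},
  {"tx": -0.307,"ty": -0.317,"tz": 0.45},
  {"tx": -0.307,"ty": -0.317,"tz": 0.45},
  {"tx": -0.307,"ty": -0.317,"tz": 0.45},
  {"tx": -0.307,"ty": -0.317,"tz": 0.45},
  {"tx": -0.307,"ty": -0.317,"tz": 0.45},
])

```text
schema error: expected keys jaw, tx, ty, tz, turn
```

Run:
```python
from h import *
plan([.491,-.2855,.016],151.7)
p,d=robot.read_camera("side"); crop(p,300,230,140,120,5,"pics/s1.png")
```

```text
t 1.8 pos [ 0.4553 -0.158   0.2179] yaw 151.61 q [-4.400e-01 -1.920e-01  1.806e+00 -1.000e-03  1.530e+00 -1.515e+00] F [ 0.3  0.8 -0.3] T [-0.029 -0.039 -0.04 ] open 0.0463
tx,ty,tz [-0.3074 -0.3169  0.6728] turn -0.0005 deg -0.1
```

View pics/s1.png

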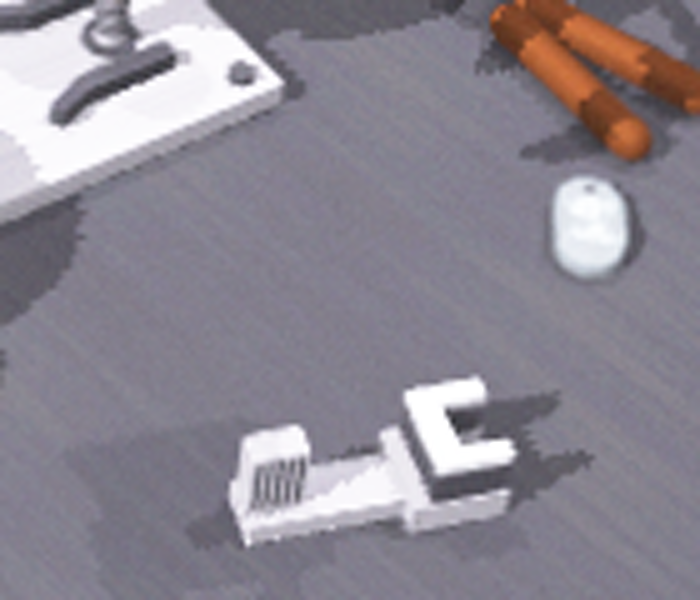

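The row needed all five keys, so the arm didn't move. The gauge is unchanged, with its fin at crop (275,465). Sending the move again.

Emit:
drive_tool([
  {"tx": -0.307,"ty": -0.317,"tz": 0.3,"turn": 0,"jaw": 0.5},
  {"tx": -0.307,"ty": -0.317,"tz": 0.45,"turn": 0,"jaw": 0.5},
  {"tx": -0.307,"ty": -0.317,"tz": 0.45,"turn": 0,"jaw": 0.5},
  {"tx": -0.307,"ty": -0.317,"tz": 0.45,"turn": 0,"jaw": 0.5},
  {"tx": -0.307,"ty": -0.317,"tz": 0.45,"turn": 0,"jaw": 0.5},
  {"tx": -0.307,"ty": -0.317,"tz": 0.45,"turn": 0,"jaw": 0.5},
])

```text
t: 2.45
tool_pos: [0.4912, -0.2811, 0.0827]
orientation: [-0.764, -3.045, -0.002]
force: [0.2, -0.1, 0.8]
opening: 0.0465
```

Run:
```python
from h import *
plan([.491,-.2855,.016],151.7)
p,d=robot.read_camera("side"); crop(p,300,230,140,120,5,"pics/s2.png")
p,d=robot.read_camera("top"); crop(p,380,190,120,110,5,"pics/t2.png")
```

```text
t 2.45 pos [ 0.4912 -0.2811  0.0827] yaw 151.84 q [-6.110e-01  1.480e-01  1.724e+00  1.000e-03  1.273e+00 -1.690e+00] F [ 0.2 -0.1  0.8] T [-0.005 -0.073 -0.041] open 0.0465
tx,ty,tz [-0.0071 -0.0134  0.2223] turn 0.0008 deg 0.1
```

View pics/s2.png

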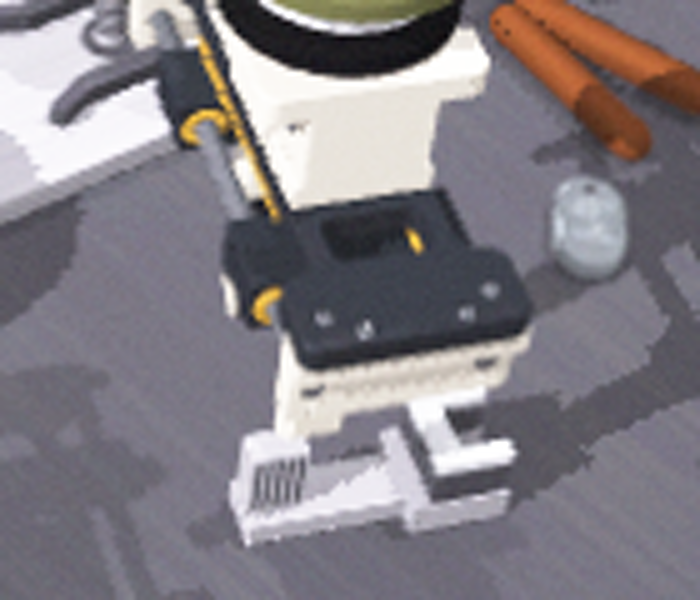

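The open fingers are above the fin, at crop (285,430) over (275,465). I'll let the arm settle and then correct the position.

Emit:
drive_tool([
  {"tx": 0,"ty": 0,"tz": 0,"turn": 0,"jaw": 0.5},
  {"tx": 0,"ty": 0,"tz": 0,"turn": 0,"jaw": 0.5},
])

```text
t: 2.75
tool_pos: [0.4929, -0.2825, 0.0856]
orientation: [0.762, 3.045, -0.002]
force: [-0.1, 0.9, -0.1]
opening: 0.0465
```

Run:
```python
from h import *
plan([.491,-.2855,.017],151.7)
```

```text
t 2.75 pos [ 0.4929 -0.2825  0.0856] yaw 151.89 q [-0.611  0.145  1.722  0.     1.272 -1.691] F [-0.1  0.9 -0.1] T [ 0.014  0.045 -0.006] open 0.0465
tx,ty,tz [ 0.0016 -0.0116  0.2287] turn 0.0011 deg 0.2
```

Emit:
drive_tool([
  {"tx": 0.001,"ty": -0.011,"tz": 0.1,"turn": 0,"jaw": 0.5},
  {"tx": 0.001,"ty": -0.011,"tz": 0.15,"turn": 0,"jaw": 0.5},
  {"tx": 0.001,"ty": -0.011,"tz": 0.19,"turn": 0,"jaw": 0.5},
  {"tx": 0.001,"ty": -0.011,"tz": 0.19,"turn": 0,"jaw": 0.5},
  {"tx": 0.001,"ty": -0.011,"tz": 0.19,"turn": 0,"jaw": 0.5},
])

```text
t: 3.25
tool_pos: [0.4901, -0.2855, 0.0269]
orientation: [-0.765, -3.047, -0.0]
force: [1.2, -0.1, 0.2]
opening: 0.0465
```

Run:
```python
from h import *
for i in range(3):
    p,d=robot.read_camera(["side","top"][i%2]); plan([.491,-.2855,.017],151.7)
    crop(p,*((300,230,140,120) if i%2==0 else (380,190,120,110)),5,"pics/%d_3.png"%i)
```

```text
t 3.3 pos [ 0.4905 -0.2858  0.0275] yaw 151.83 q [-0.618  0.219  1.755  0.     1.167 -1.697] F [-0.1  0.5  0.2] T [ 0.06  -0.001  0.013] open 0.0465
tx,ty,tz [-0.0009  0.0017  0.0348] turn 0.0007 deg 0.1
t 3.35 pos [ 0.4907 -0.286   0.0277] yaw 151.83 q [-0.618  0.218  1.755  0.     1.167 -1.697] F [-0.3 -0.   0.2] T [-0.025 -0.015 -0.022] open 0.0466
tx,ty,tz [-0.      0.0019  0.0357] turn 0.0007 deg 0.1
t 3.4 pos [ 0.4907 -0.286   0.0278] yaw 151.83 q [-0.618  0.218  1.755  0.     1.167 -1.697] F [-0.7 -0.6 -0.8] T [ 0.018  0.009 -0.042] open 0.0467
tx,ty,tz [0.0002 0.002  0.0359] turn 0.0007 deg 0.1
```

View pics/2_3.png

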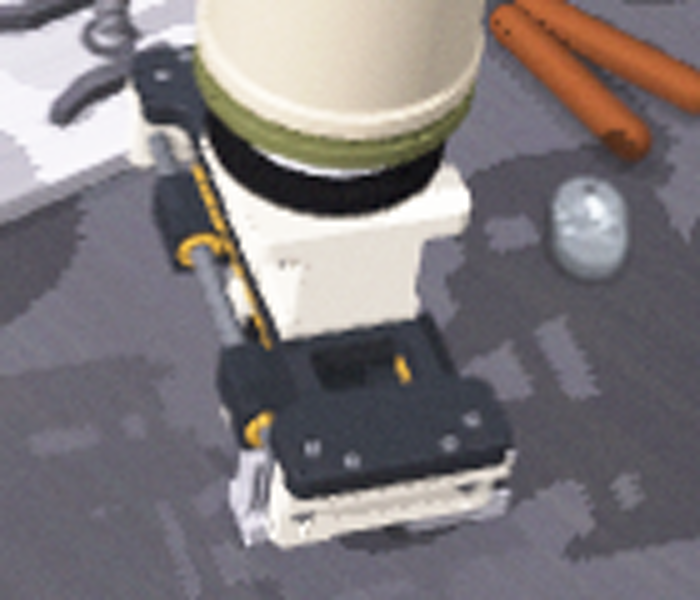

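View pics/1_3.png

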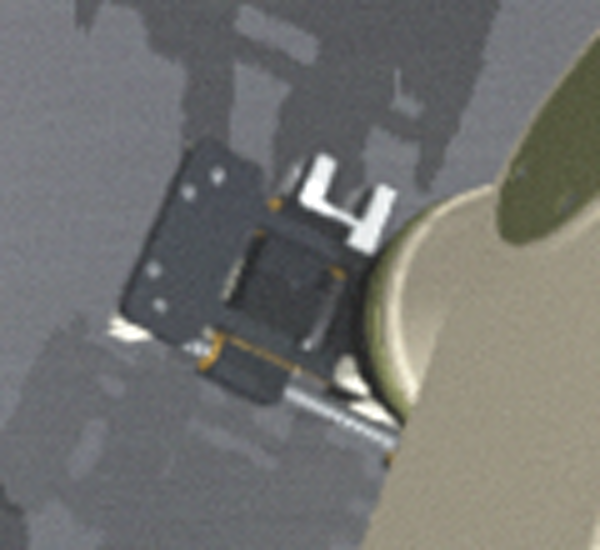

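The side view (2_3) shows the fingers straddling the fin, with the fin visible at crop (255,500). The top view shows the fork at (345,205), ahead of the gripper. Lowering and gripping.

Emit:
drive_tool([
  {"tx": 0,"ty": 0.002,"tz": 0.034,"turn": 0.0007,"jaw": 0.5},
  {"tx": 0,"ty": 0.002,"tz": 0.034,"turn": 0.0007,"jaw": 0.5},
  {"tx": 0,"ty": 0.002,"tz": 0.034,"turn": 0.0007,"jaw": 0.5},
  {"tx": 0,"ty": 0.002,"tz": 0.034,"turn": 0.0007,"jaw": 0},
  {"tx": 0,"ty": 0.002,"tz": 0.034,"turn": 0.0007,"jaw": 0},
  {"tx": 0,"ty": 0.002,"tz": 0.034,"turn": 0.0007,"jaw": 0},
  {"tx": 0,"ty": 0.002,"tz": 0.034,"turn": 0.0007,"jaw": 0},
  {"tx": 0,"ty": 0.002,"tz": 0.034,"turn": 0.0007,"jaw": 0},
], force=35)

```text
t: 4.2
tool_pos: [0.4903, -0.2851, 0.0165]
orientation: [0.768, 3.046, -0.0]
force: [1.2, 0.5, -0.0]
opening: 0.0118
```

Run:
```python
from h import *
plan([.491,-.2855,.09],151.7)
```

```text
t 4.2 pos [ 0.4903 -0.2851  0.0165] yaw 151.7 q [-0.617  0.233  1.76   0.     1.148 -1.694] F [ 1.2  0.5 -0. ] T [ 0.01  -0.04   0.001] open 0.0118
tx,ty,tz [-0.0027 -0.0003 -0.2449] turn 0.0 deg 0.0
```

Emit:
drive_tool([
  {"tx": 0,"ty": 0,"tz": -0.1,"turn": 0,"jaw": 0},
  {"tx": 0,"ty": 0,"tz": -0.25,"turn": 0,"jaw": 0},
  {"tx": 0,"ty": 0,"tz": -0.25,"turn": 0,"jaw": 0},
  {"tx": 0,"ty": 0,"tz": -0.25,"turn": 0,"jaw": 0},
  {"tx": 0,"ty": 0,"tz": -0.25,"turn": 0,"jaw": 0},
])

```text
t: 4.7
tool_pos: [0.489, -0.2842, 0.0896]
orientation: [-0.767, -3.043, -0.002]
force: [-0.2, 0.2, -3.7]
opening: 0.0121
```

Run:
```python
from h import *
plan([.4754,-.0512,.085],170.4)
```

```text
t 4.7 pos [ 0.489  -0.2842  0.0896] yaw 151.7 q [-0.617  0.14   1.719 -0.     1.285 -1.694] F [-0.2  0.2 -3.7] T [0.061 0.114 0.007] open 0.0121
tx,ty,tz [0.4082 0.6623 0.0167] turn -0.1039 deg -18.7
```

Emit:
drive_tool([
  {"tx": 0.408,"ty": 0.662,"tz": 0,"turn": -0.104,"jaw": 0},
  {"tx": 0.408,"ty": 0.662,"tz": 0,"turn": -0.104,"jaw": 0},
  {"tx": 0.408,"ty": 0.662,"tz": 0,"turn": -0.104,"jaw": 0},
  {"tx": 0.408,"ty": 0.662,"tz": 0,"turn": -0.104,"jaw": 0},
  {"tx": 0.408,"ty": 0.662,"tz": 0,"turn": -0.104,"jaw": 0},
  {"tx": 0.408,"ty": 0.662,"tz": 0,"turn": -0.104,"jaw": 0},
  {"tx": 0.408,"ty": 0.662,"tz": 0,"turn": -0.104,"jaw": 0},
  {"tx": 0.408,"ty": 0.662,"tz": 0,"turn": -0.104,"jaw": 0},
  {"tx": 0.408,"ty": 0.662,"tz": 0,"turn": -0.104,"jaw": 0},
])

```text
t: 5.6
tool_pos: [0.4763, -0.0531, 0.0908]
orientation: [-0.265, -3.129, 0.0]
force: [-0.1, -0.8, -3.4]
opening: 0.0118
```

Run:
```python
from h import *
p,d=robot.read_camera("side"); crop(p,220,170,150,120,5,"pics/s4.png"); np.savez("s4.npz",p=p,d=d)
p,d=robot.read_camera("top"); crop(p,270,160,130,140,4,"pics/t4.png"); np.savez("t4.npz",p=p,d=d)
plan([.4754,-.0512,.033],170.4)
```

```text
t 5.7 pos [ 0.4765 -0.0531  0.0912] yaw 170.32 q [-0.218 -0.097  1.957 -0.     1.282 -1.62 ] F [-0.1  0.7 -3.9] T [0.134 0.119 0.032] open 0.0114
tx,ty,tz [0.0047 0.0056 0.1939] turn -0.0004 deg -0.1
```

View pics/s4.png

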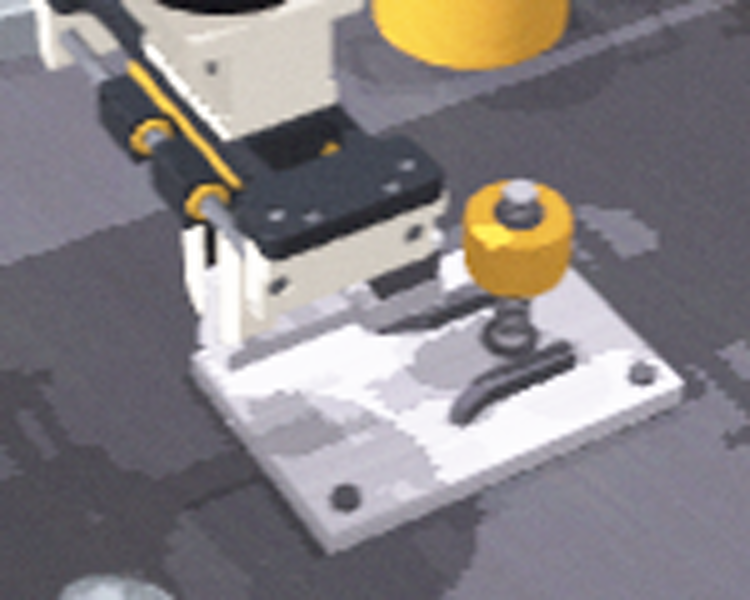

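View pics/t4.png

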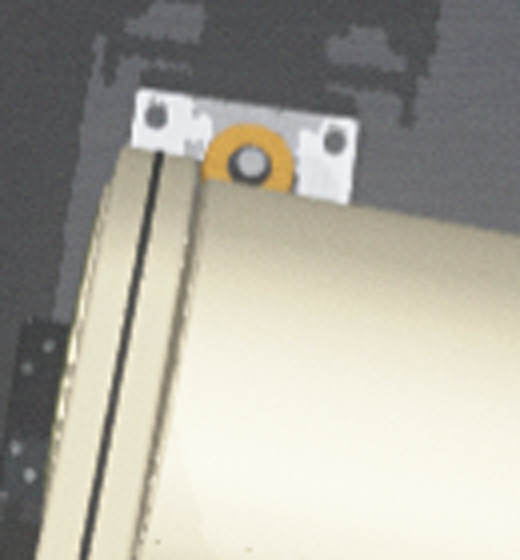

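The side view shows the gauge hanging over the plate's front, with its fork tip near crop (440,290) at the left cheek's mouth because of its height. The arm hides the gauge in the top view. Lowering to just above the plate.

Emit:
drive_tool([
  {"tx": 0.004,"ty": 0.005,"tz": 0.1,"turn": 0,"jaw": 0},
  {"tx": 0.004,"ty": 0.005,"tz": 0.19,"turn": 0,"jaw": 0},
  {"tx": 0.004,"ty": 0.005,"tz": 0.19,"turn": 0,"jaw": 0},
  {"tx": 0.004,"ty": 0.005,"tz": 0.19,"turn": 0,"jaw": 0},
  {"tx": 0.004,"ty": 0.005,"tz": 0.19,"turn": 0,"jaw": 0},
  {"tx": 0.004,"ty": 0.005,"tz": 0.19,"turn": 0,"jaw": 0},
])

```text
t: 6.3
tool_pos: [0.4768, -0.0508, 0.0359]
orientation: [0.263, 3.129, -0.0]
force: [0.4, -0.2, -3.0]
opening: 0.0116
```

Run:
```python
from h import *
p,d=robot.read_camera("side"); crop(p,240,190,125,100,6,"pics/s5.png"); np.savez("s5.npz",p=p,d=d)
plan([.4754,-.0512,.0305],170.4)
cs=cal("side");P=cloud(cs,d)
# head top cluster from depth
S=np.array([.6115,-.0742]);a=np.radians(-9.6);x=np.array([np.cos(a),np.sin(a)]);y=np.array([-x[1],x[0]])
q=P.reshape(-1,3);q=q[~np.isnan(q[:,0])];l=np.c_[(q[:,:2]-S)@x,(q[:,:2]-S)@y,q[:,2]]
m=(l[:,0]>-.095)&(l[:,0]<-.03)&(abs(l[:,1])<.04)&(l[:,2]>.04)&(l[:,2]<.06)
t=l[m];print(len(t));print(np.percentile(t,[0,2,50,98,100],axis=0).round(4)) if len(t) else 0
```

```text
t 6.35 pos [ 0.4766 -0.0507  0.0357] yaw 170.41 q [-0.213 -0.024  1.998 -0.     1.165 -1.616] F [-0.1  0.4 -3.6] T [ 0.03   0.146 -0.026] open 0.0116
tx,ty,tz [ 0.0038 -0.0022  0.0173] turn 0.0001 deg 0.0
18
[[-0.0752 -0.0188  0.04  ]
 [-0.0729 -0.0186  0.0401]
 [-0.0567 -0.016   0.0484]
 [-0.0527 -0.0148  0.0574]
 [-0.0524 -0.0147  0.0577]]
```

View pics/s5.png

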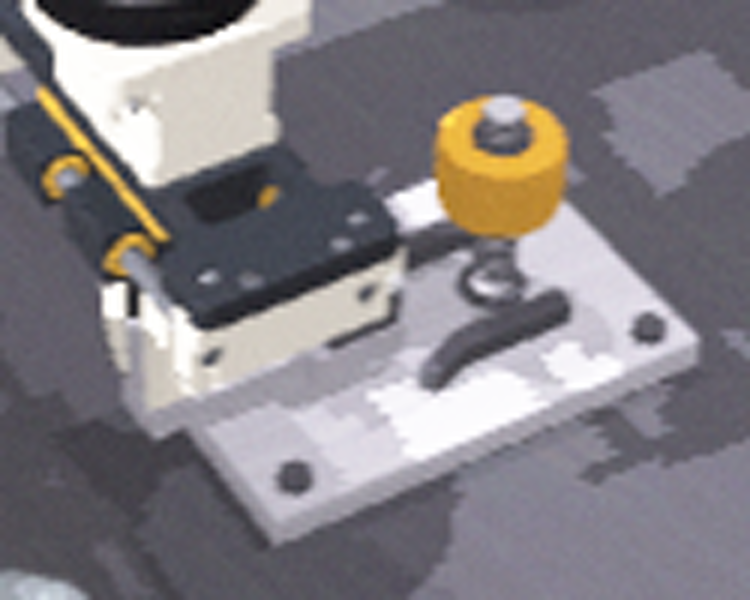

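Emit:
drive_tool([
  {"tx": 0.0,"ty": -0.002,"tz": 0.013,"turn": 0,"jaw": 0},
  {"tx": 0.0,"ty": -0.002,"tz": 0.016,"turn": 0,"jaw": 0},
  {"tx": 0.0,"ty": -0.002,"tz": 0.016,"turn": 0,"jaw": 0},
])

```text
t: 6.65
tool_pos: [0.4758, -0.0511, 0.0299]
orientation: [0.262, 3.13, -0.0]
force: [-0.5, -0.1, 0.3]
opening: 0.0118
```

Run:
```python
from h import *
plan([.4754,-.0512,.0305],170.4)
```

```text
t 6.65 pos [ 0.4758 -0.0511  0.0299] yaw 170.42 q [-0.214 -0.016  2.002 -0.     1.155 -1.618] F [-0.5 -0.1  0.3] T [-0.013  0.265  0.031] open 0.0118
tx,ty,tz [ 0.0013 -0.0005 -0.0019] turn 0.0001 deg 0.0
```

The gauge now rests on the plate; Fz went from -3.6 to +0.3 N. Sliding it in.

Emit:
drive_tool([
  {"tx": -0.03,"ty": 0,"tz": 0,"turn": 0,"jaw": 0},
  {"tx": -0.06,"ty": 0,"tz": 0,"turn": 0,"jaw": 0},
  {"tx": -0.08,"ty": 0,"tz": 0,"turn": 0,"jaw": 0},
  {"tx": -0.1,"ty": 0,"tz": 0,"turn": 0,"jaw": 0},
  {"tx": -0.1,"ty": 0,"tz": 0,"turn": 0,"jaw": 0},
])

```text
t: 7.15
tool_pos: [0.5066, -0.0563, 0.0302]
orientation: [0.262, 3.129, -0.0]
force: [0.1, -0.9, 4.0]
opening: 0.0118
```

Run:
```python
from h import *
plan([.5385,-.0619,.0305],170.4)
p,d=robot.read_camera("side"); crop(p,240,190,125,100,6,"pics/s6.png")
```

```text
t 7.15 pos [ 0.5066 -0.0563  0.0302] yaw 170.42 q [-0.211  0.066  1.918  0.     1.156 -1.615] F [ 0.1 -0.9  4. ] T [0.094 0.175 0.008] open 0.0118
tx,ty,tz [-0.108  -0.0007 -0.0007] turn 0.0001 deg 0.0
```

View pics/s6.png

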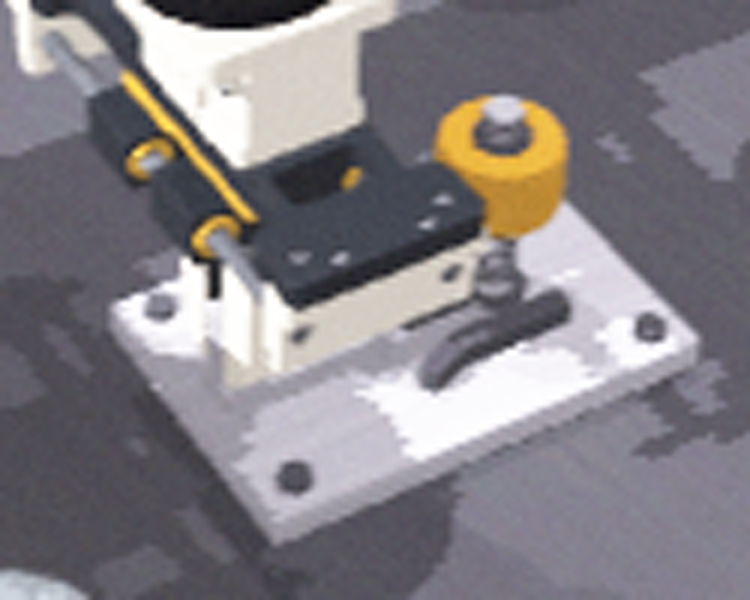

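Both cheeks straddle the fork: the fork is entering between (430,370) and the hidden left cheek, and the lateral force is about 1 N. Continuing towards home.

Emit:
drive_tool([
  {"tx": -0.025,"ty": -0.001,"tz": -0.002,"turn": 0,"jaw": 0},
  {"tx": -0.05,"ty": -0.001,"tz": -0.002,"turn": 0,"jaw": 0},
  {"tx": -0.075,"ty": -0.001,"tz": -0.002,"turn": 0,"jaw": 0},
  {"tx": -0.09,"ty": -0.001,"tz": -0.002,"turn": 0,"jaw": 0},
  {"tx": -0.09,"ty": -0.001,"tz": -0.002,"turn": 0,"jaw": 0},
  {"tx": -0.09,"ty": -0.001,"tz": -0.002,"turn": 0,"jaw": 0},
])

```text
t: 7.8
tool_pos: [0.5322, -0.0609, 0.0301]
orientation: [0.262, 3.13, -0.0]
force: [1.2, -0.4, -0.6]
opening: 0.0119
```

Run:
```python
from h import *
plan([.5385,-.0619,.0305],170.4)
```

```text
t 7.8 pos [ 0.5322 -0.0609  0.0301] yaw 170.42 q [-0.21   0.135  1.845  0.     1.162 -1.613] F [ 1.2 -0.4 -0.6] T [-0.027 -0.085 -0.035] open 0.0119
tx,ty,tz [-0.0211  0.0003 -0.0012] turn 0.0001 deg 0.0
```

Emit:
drive_tool([
  {"tx": -0.005,"ty": 0,"tz": 0,"turn": 0,"jaw": 0},
  {"tx": -0.01,"ty": 0,"tz": 0,"turn": 0,"jaw": 0},
  {"tx": -0.015,"ty": 0,"tz": 0,"turn": 0,"jaw": 0},
  {"tx": -0.015,"ty": 0,"tz": 0,"turn": 0,"jaw": 0},
])

```text
t: 8.2
tool_pos: [0.5363, -0.0616, 0.0301]
orientation: [0.262, 3.13, -0.0]
force: [-0.7, 0.4, -0.8]
opening: 0.0118
```

Emit:
drive_tool([
  {"tx": -0.003,"ty": 0,"tz": 0,"turn": 0,"jaw": 0},
  {"tx": -0.006,"ty": 0,"tz": 0,"turn": 0,"jaw": 0},
  {"tx": -0.006,"ty": 0,"tz": 0,"turn": 0,"jaw": 0},
])

```text
t: 8.5
tool_pos: [0.5373, -0.0618, 0.0301]
orientation: [-0.262, -3.129, -0.0]
force: [-6.1, 0.1, 2.8]
opening: 0.0118
```

Emit:
drive_tool([
  {"tx": -0.002,"ty": 0,"tz": 0,"turn": 0,"jaw": 0},
  {"tx": -0.002,"ty": 0,"tz": 0,"turn": 0,"jaw": 0},
])

```text
t: 8.7
tool_pos: [0.5373, -0.0618, 0.0301]
orientation: [-0.262, -3.128, -0.0]
force: [-8.6, 1.5, 6.3]
opening: 0.0118
```

Run:
```python
from h import *
plan([.5385,-.0619,.0305],170.4)
p,d=robot.read_camera("side"); crop(p,240,190,125,100,6,"pics/s7.png")
```

```text
t 8.7 pos [ 0.5373 -0.0618  0.0301] yaw 170.43 q [-0.209  0.151  1.826 -0.     1.167 -1.613] F [-8.6  1.5  6.3] T [2.040e-01 1.555e+00 1.000e-03] open 0.0118
tx,ty,tz [-0.0041  0.0002 -0.0013] turn 0.0001 deg 0.0
```

View pics/s7.png

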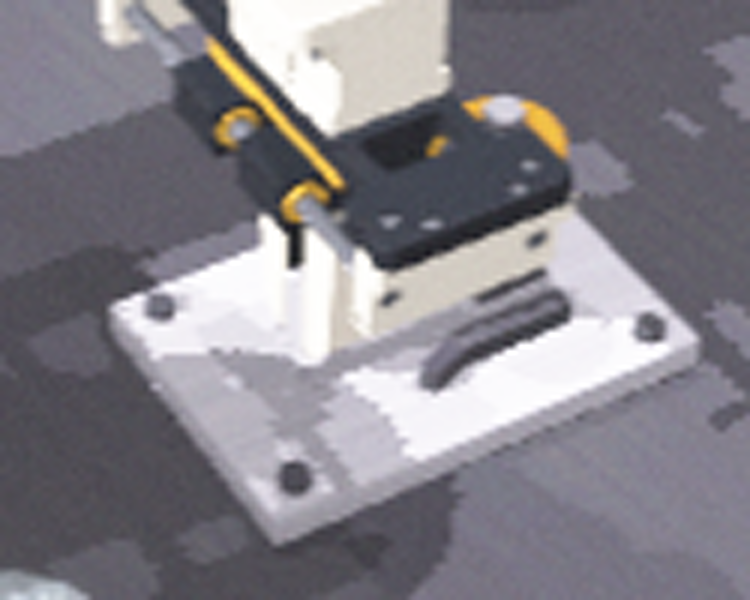

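The stop is firm: the TCP stays at 0.5373 while Fx goes from -6.1 to -8.6 N, and that is about 75 mm from the rod, as it should be with the fork home. Releasing and rising.

Emit:
drive_tool([
  {"tx": 0,"ty": 0,"tz": 0,"turn": 0,"jaw": 0.45},
  {"tx": 0,"ty": 0,"tz": 0,"turn": 0,"jaw": 0.45},
  {"tx": 0,"ty": 0,"tz": 0,"turn": 0,"jaw": 0.45},
  {"tx": 0,"ty": 0,"tz": -0.1,"turn": 0,"jaw": 0.45},
  {"tx": 0,"ty": 0,"tz": -0.3,"turn": 0,"jaw": 0.45},
  {"tx": 0,"ty": 0,"tz": -0.4,"turn": 0,"jaw": 0.45},
  {"tx": 0.2,"ty": 0.3,"tz": -0.4,"turn": 0,"jaw": 1},
  {"tx": 0.3,"ty": 0.6,"tz": -0.4,"turn": 0,"jaw": 1},
  {"tx": 0.3,"ty": 0.7,"tz": -0.4,"turn": 0,"jaw": 1},
  {"tx": 0.3,"ty": 0.7,"tz": -0.4,"turn": 0,"jaw": 1},
  {"tx": 0.3,"ty": 0.7,"tz": -0.4,"turn": 0,"jaw": 1},
])

```text
t: 9.85
tool_pos: [0.4842, 0.1632, 0.1507]
orientation: [0.26, 3.13, 0.002]
force: [0.5, 0.8, -0.6]
opening: 0.0772
```

Run:
```python
from h import *
for n,w in (("side",(240,190,125,100,6)),("top",(280,170,100,110,5))):
    p,d=robot.read_camera(n); crop(p,*w,"pics/%s8.png"%n); np.savez("%s8.npz"%n,p=p,d=d)
plan([.6115,-.0742,.15],170.4)
```

```text
t 9.95 pos [0.4842 0.1636 0.1505] yaw 170.66 q [ 2.250e-01 -7.000e-02  1.818e+00  1.000e-03  1.392e+00 -1.183e+00] F [-0.5  0.1 -0.8] T [ 0.037 -0.024 -0.   ] open 0.0851
tx,ty,tz [-0.5475 -0.7132  0.0009] turn 0.0014 deg 0.3
```

View pics/side8.png

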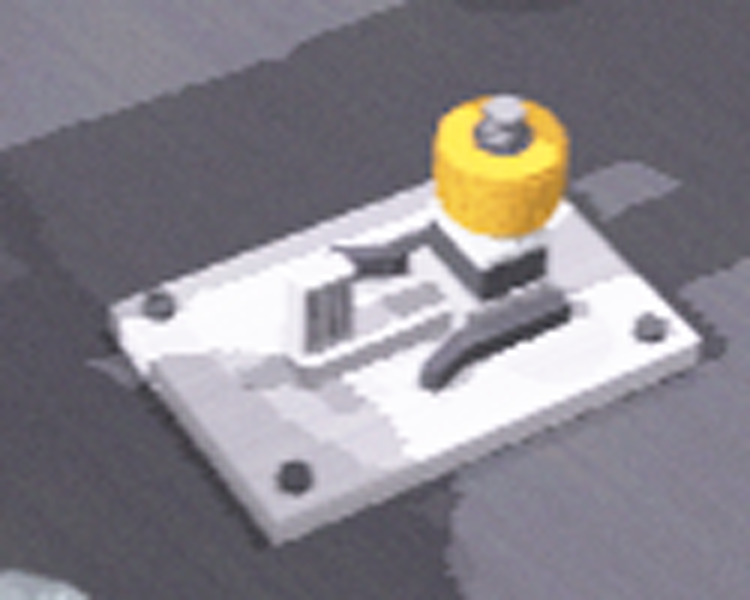

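View pics/top8.png

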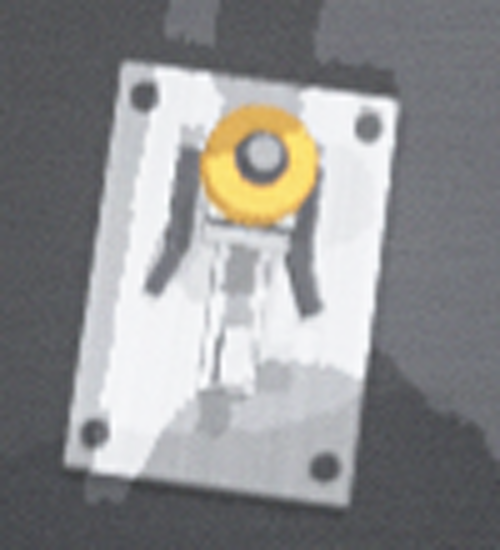

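The fork is seated under the collar: in the side crop the fin is at (325,310), and the fork head sits under the collar at (500,260) with a gap above it. In the top view the gauge lies straight between the cheeks. Next I'll check the fin and the collar from depth.

Run:
```python
from h import *
S=np.array([.6117,-.0741]);a=np.radians(-9.6);x=np.array([np.cos(a),np.sin(a)]);y=np.array([-x[1],x[0]])
for n in ("side","top"):
    f=np.load(n+"8.npz");c=cal(n);q=cloud(c,f["d"]).reshape(-1,3);q=q[~np.isnan(q[:,0])]
    l=np.c_[(q[:,:2]-S)@x,(q[:,:2]-S)@y,q[:,2]]
    for nm,m in (("fin",(l[:,0]>-.11)&(l[:,0]<-.04)&(abs(l[:,1])<.025)&(l[:,2]>.052)&(l[:,2]<.062)),
      ("collar top",(abs(l[:,0])<.035)&(abs(l[:,1])<.035)&(l[:,2]>.0815)&(l[:,2]<.092)),
      ("headtop",(l[:,0]>-.03)&(l[:,0]<.02)&(abs(l[:,1])<.025)&(l[:,2]>.042)&(l[:,2]<.054)),
      ("rod",(abs(l[:,0])<.02)&(abs(l[:,1])<.02)&(l[:,2]>.094)),
      ("plate",(l[:,0]>-.12)&(l[:,0]<-.1)&(abs(l[:,1])<.05)&(l[:,2]>.008)&(l[:,2]<.02))):
        t=l[m]
        if len(t)>4: print(n,nm,len(t),"mid",((t.max(0)+t.min(0))/2).round(4),"size",(t.max(0)-t.min(0)).round(4),"medz",np.median(t[:,2]).round(4))
plan([.6117,-.0741,.12],138)
```

```text
side fin 64 mid [-0.0763 -0.0005  0.0562] size [0.0228 0.0145 0.0077] medz 0.056
side collar top 205 mid [-0.0022  0.0006  0.0866] size [0.0434 0.0446 0.01  ] medz 0.0841
side headtop 81 mid [-0.0073 -0.0024  0.0475] size [0.0294 0.0364 0.0102] medz 0.0479
side rod 33 mid [-0.0025  0.0012  0.0967] size [0.0149 0.0146 0.0052] medz 0.0967
side plate 337 mid [-0.11   -0.      0.0143] size [0.02   0.0997 0.0094] medz 0.0138
top fin 69 mid [-0.0742 -0.0014  0.0566] size [0.0211 0.0121 0.0069] medz 0.0564
top collar top 335 mid [-0.0006 -0.0001  0.0867] size [0.044  0.0433 0.0104] medz 0.0837
top headtop 11 mid [-0.0161 -0.0018  0.0459] size [0.0048 0.0331 0.0077] medz 0.0471
top rod 45 mid [-0.0003 -0.0003  0.0966] size [0.0138 0.0138 0.0044] medz 0.0966
top plate 468 mid [-1.10e-01  1.00e-04  1.43e-02] size [0.02   0.0998 0.0106] medz 0.0132
t 9.95 pos [0.4842 0.1636 0.1505] yaw 170.66 q [ 2.250e-01 -7.000e-02  1.818e+00  1.000e-03  1.392e+00 -1.183e+00] F [-0.5  0.1 -0.8] T [ 0.037 -0.024 -0.   ] open 0.0851
tx,ty,tz [-0.5481 -0.7129  0.1009] turn 0.1814 deg 32.7
```

The fin-to-rod distance is 73.8 mm (side) and 73.9 mm (top) against 74 mm, so the fork is home. Moving over the collar.

Emit:
drive_tool([
  {"tx": -0.548,"ty": -0.713,"tz": 0,"turn": 0.181,"jaw": 0.75},
  {"tx": -0.548,"ty": -0.713,"tz": 0,"turn": 0.181,"jaw": 0.75},
  {"tx": -0.548,"ty": -0.713,"tz": 0,"turn": 0.181,"jaw": 0.75},
  {"tx": -0.548,"ty": -0.713,"tz": 0,"turn": 0.181,"jaw": 0.75},
  {"tx": -0.548,"ty": -0.713,"tz": 0,"turn": 0.181,"jaw": 0.75},
  {"tx": -0.548,"ty": -0.713,"tz": 0,"turn": 0.181,"jaw": 0.75},
  {"tx": -0.548,"ty": -0.713,"tz": 0,"turn": 0.181,"jaw": 0.75},
  {"tx": -0.548,"ty": -0.713,"tz": 0,"turn": 0.181,"jaw": 0.75},
  {"tx": -0.548,"ty": -0.713,"tz": 0,"turn": 0.181,"jaw": 0.75},
])

```text
t: 10.85
tool_pos: [0.6108, -0.0776, 0.1501]
orientation: [-1.129, -2.931, -0.0]
force: [0.5, 0.1, -0.9]
opening: 0.0699
```

Run:
```python
from h import *
p,d=robot.read_camera("side"); crop(p,240,160,125,100,6,"pics/s9.png")
plan([.6117,-.0741,.061],138)
```

```text
t 10.9 pos [ 0.6109 -0.0772  0.1502] yaw 137.9 q [-0.209  0.212  1.523  0.     1.407 -1.045] F [0.1 0.1 0.6] T [-0.029 -0.031  0.014] open 0.0698
tx,ty,tz [0.0049 0.0096 0.2974] turn -0.0005 deg -0.1
```

View pics/s9.png

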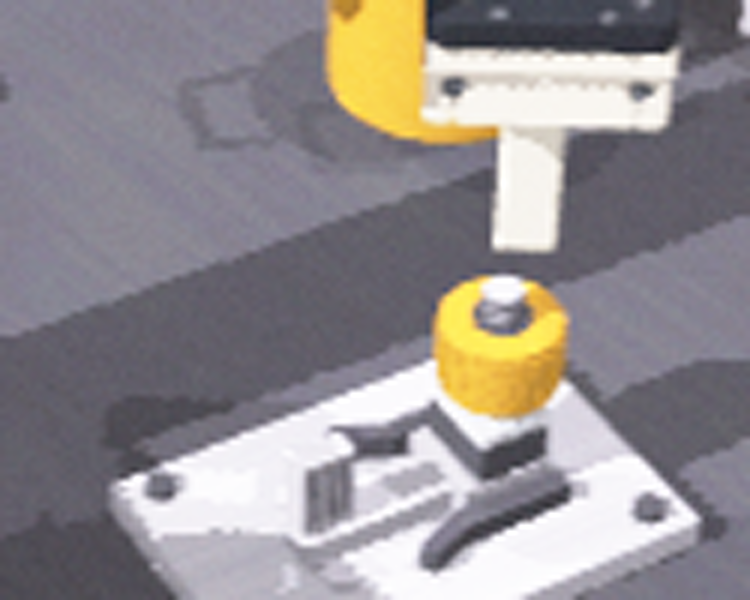

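The fingers hang over the collar, with the front finger at crop (527,190) and the rod top at (503,290). Lowering part of the way with a partial correction.

Emit:
drive_tool([
  {"tx": 0.003,"ty": 0.006,"tz": 0.13,"turn": 0,"jaw": 0.75},
  {"tx": 0.003,"ty": 0.006,"tz": 0.15,"turn": 0,"jaw": 0.75},
  {"tx": 0.003,"ty": 0.006,"tz": 0.15,"turn": 0,"jaw": 0.75},
  {"tx": 0.003,"ty": 0.006,"tz": 0.15,"turn": 0,"jaw": 0.75},
])

```text
t: 11.3
tool_pos: [0.6121, -0.0759, 0.1063]
orientation: [1.129, 2.931, 0.0]
force: [0.2, -0.1, 0.2]
opening: 0.0698
```

Run:
```python
from h import *
plan([.6117,-.0741,.061],138)
```

```text
t 11.3 pos [ 0.6121 -0.0759  0.1063] yaw 137.88 q [-0.206  0.251  1.561 -0.     1.329 -1.042] F [ 0.2 -0.1  0.2] T [-0.013 -0.007  0.019] open 0.0698
tx,ty,tz [0.0049 0.0035 0.151 ] turn -0.0007 deg -0.1
```

Lowering fully, then a gentle centring grip.

Emit:
drive_tool([
  {"tx": 0.003,"ty": 0.003,"tz": 0.1,"turn": 0,"jaw": 0.75},
  {"tx": 0.003,"ty": 0.003,"tz": 0.148,"turn": 0,"jaw": 0.75},
  {"tx": 0.003,"ty": 0.003,"tz": 0.148,"turn": 0,"jaw": 0.75},
  {"tx": 0.003,"ty": 0.003,"tz": 0.148,"turn": 0,"jaw": 0.75},
], force=12)

```text
t: 11.7
tool_pos: [0.6119, -0.0751, 0.0615]
orientation: [-1.13, -2.931, 0.0]
force: [-0.5, 0.6, 1.0]
opening: 0.0699
```

Run:
```python
from h import *
plan([.6117,-.0741,.061],138)
p,d=robot.read_camera("side"); crop(p,240,160,125,100,6,"pics/s10.png")
```

```text
t 11.7 pos [ 0.6119 -0.0751  0.0615] yaw 137.84 q [-0.205  0.298  1.592 -0.     1.252 -1.04 ] F [-0.5  0.6  1. ] T [-0.01  -0.005  0.009] open 0.0699
tx,ty,tz [0.0026 0.002  0.0015] turn -0.0009 deg -0.2
```

View pics/s10.png

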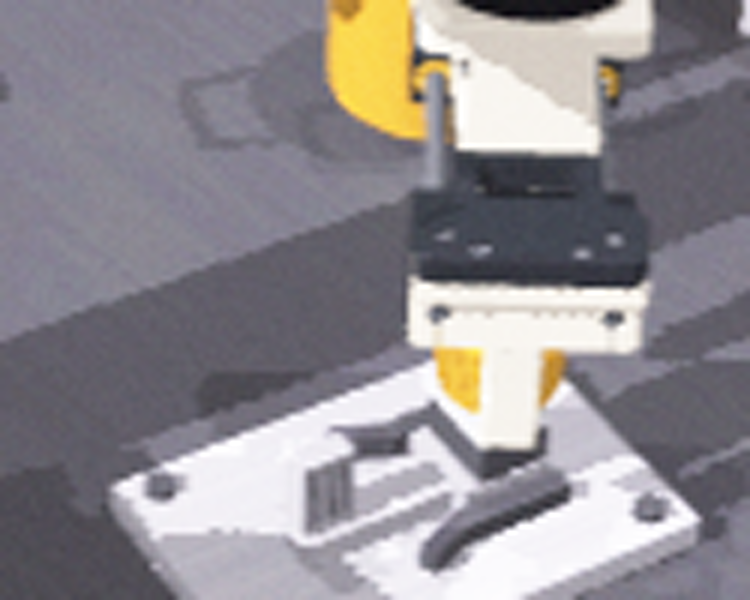

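Emit:
drive_tool([
  {"tx": 0,"ty": 0,"tz": 0,"turn": 0,"jaw": 0.35},
  {"tx": 0,"ty": 0,"tz": 0,"turn": 0,"jaw": 0.35},
  {"tx": 0,"ty": 0,"tz": 0,"turn": 0,"jaw": 0.35},
  {"tx": 0,"ty": 0,"tz": 0,"turn": 0,"jaw": 0.35},
], force=12)

```text
t: 12.15
tool_pos: [0.6131, -0.0741, 0.0617]
orientation: [1.129, 2.929, 0.004]
force: [0.4, 2.2, -3.3]
opening: 0.0437
```

Run:
```python
from h import *
plan([.6117,-.0741,.061],138)
```

```text
t 12.15 pos [ 0.6131 -0.0741  0.0617] yaw 137.83 q [-0.205  0.297  1.592  0.002  1.25  -1.04 ] F [ 0.4  2.2 -3.3] T [-0.078  0.179 -0.022] open 0.0437
tx,ty,tz [ 0.0034 -0.003   0.0022] turn -0.0009 deg -0.2
```

Gripped at 43.7 mm with only about 2 N of side force; the collar's centre lies about 1.5 mm along +ty from the command. Opening, applying the correction and winding back 90° for the working grip.

Emit:
drive_tool([
  {"tx": 0,"ty": 0.005,"tz": 0,"turn": 0,"jaw": 0.75},
  {"tx": 0,"ty": 0.005,"tz": 0,"turn": 0,"jaw": 0.75},
  {"tx": 0,"ty": 0.005,"tz": 0,"turn": -0.5,"jaw": 0.75},
  {"tx": 0,"ty": 0.005,"tz": 0,"turn": -0.5,"jaw": 0.75},
  {"tx": 0,"ty": 0.005,"tz": 0,"turn": -0.5,"jaw": 0.75},
  {"tx": 0,"ty": 0.005,"tz": 0,"turn": -0.5,"jaw": 0.75},
  {"tx": 0,"ty": 0.005,"tz": 0,"turn": -0.5,"jaw": 0.75},
  {"tx": 0,"ty": 0.005,"tz": 0,"turn": -0.5,"jaw": 0.75},
  {"tx": 0,"ty": 0.005,"tz": 0,"turn": -0.5,"jaw": 0.75},
  {"tx": 0,"ty": 0.005,"tz": 0,"turn": -0.5,"jaw": 0.75},
  {"tx": 0,"ty": 0.005,"tz": 0,"turn": -0.5,"jaw": 0.75},
  {"tx": 0,"ty": 0.005,"tz": 0,"turn": -0.5,"jaw": 0.75},
])

```text
t: 13.35
tool_pos: [0.6125, -0.0741, 0.0607]
orientation: [1.18, -2.911, -0.0]
force: [0.1, 0.6, 0.4]
opening: 0.07
```

Emit:
drive_tool([
  {"tx": 0,"ty": 0,"tz": 0,"turn": -0.03,"jaw": 0.75},
  {"tx": 0,"ty": 0,"tz": 0,"turn": -0.03,"jaw": 0.75},
  {"tx": 0,"ty": 0,"tz": 0,"turn": -0.03,"jaw": 0.75},
])

```text
t: 13.65
tool_pos: [0.6126, -0.074, 0.0607]
orientation: [1.303, -2.858, -0.0]
force: [0.4, 1.1, 0.2]
opening: 0.0697
```

Run:
```python
from h import *
plan([.6131,-.0741,.061],-132)
```

```text
t 13.65 pos [ 0.6126 -0.074   0.0607] yaw -130.99 q [-0.203  0.3    1.591 -0.     1.251 -2.629] F [0.4 1.1 0.2] T [ 0.095  0.01  -0.023] open 0.0697
tx,ty,tz [-0.0008 -0.0014 -0.0008] turn 0.0056 deg 1.0
```

Emit:
drive_tool([
  {"tx": 0,"ty": 0,"tz": 0,"turn": 0,"jaw": 0.3},
  {"tx": 0,"ty": 0,"tz": 0,"turn": 0,"jaw": 0.3},
  {"tx": 0,"ty": 0,"tz": 0,"turn": 0,"jaw": 0.3},
  {"tx": 0,"ty": 0,"tz": 0,"turn": 0,"jaw": 0.3},
  {"tx": 0,"ty": 0,"tz": 0,"turn": 0,"jaw": 0.3},
], force=20)

```text
t: 14.15
tool_pos: [0.6119, -0.0731, 0.0608]
orientation: [1.307, -2.856, -0.003]
force: [-5.5, 3.0, 4.2]
opening: 0.0435
```

Run:
```python
from h import *
plan([.6131,-.0741,.061],-132)
```

```text
t 14.15 pos [ 0.6119 -0.0731  0.0608] yaw -130.83 q [-2.030e-01  3.000e-01  1.591e+00  1.000e-03  1.253e+00 -2.632e+00] F [-5.5  3.   4.2] T [ 0.702  0.972 -0.033] open 0.0435
tx,ty,tz [-0.0002 -0.0052 -0.0008] turn 0.0065 deg 1.2
```

The side force is about 6 N along +ty, so the centre is roughly 1.5 mm off that way. I'll correct that and start turning clockwise, descending with the thread (tz = turn/30).

Emit:
drive_tool([
  {"tx": 0,"ty": 0.005,"tz": 0,"turn": 0,"jaw": 0.3},
  {"tx": 0,"ty": 0.005,"tz": 0,"turn": 0,"jaw": 0.3},
  {"tx": 0,"ty": 0.005,"tz": 0.0013,"turn": 0.04,"jaw": 0.3},
  {"tx": 0,"ty": 0.005,"tz": 0.0027,"turn": 0.08,"jaw": 0.3},
  {"tx": 0,"ty": 0.005,"tz": 0.004,"turn": 0.12,"jaw": 0.3},
  {"tx": 0,"ty": 0.005,"tz": 0.0053,"turn": 0.16,"jaw": 0.3},
  {"tx": 0,"ty": 0.005,"tz": 0.0067,"turn": 0.2,"jaw": 0.3},
  {"tx": 0,"ty": 0.005,"tz": 0.008,"turn": 0.24,"jaw": 0.3},
  {"tx": 0,"ty": 0.005,"tz": 0.0093,"turn": 0.28,"jaw": 0.3},
  {"tx": 0,"ty": 0.005,"tz": 0.01,"turn": 0.3,"jaw": 0.3},
  {"tx": 0,"ty": 0.005,"tz": 0.01,"turn": 0.3,"jaw": 0.3},
])

```text
t: 15.25
tool_pos: [0.6118, -0.0729, 0.0579]
orientation: [0.134, 3.138, 0.0]
force: [0.9, -0.3, 0.4]
opening: 0.0433
```

```bash
cat >> h.py <<'E'
def avg(n=8,save=None):
    T=[];F=[]
    for i in range(n):
        p,d=robot.read_camera("side"); s=robot.read_state(); T.append(s["wrist_torque"]);F.append(s["force"])
    T=np.array(T);F=np.array(F)
    s,M,y=yawpose()
    print("t",round(s["t"],2),"yaw",y.round(2),"pos",s["tool_pos"].round(4),"q6",s["q"][5].round(3),"open",round(s["opening"],4))
    print("T",T.mean(0).round(4),"sd",T.std(0).round(3),"tool T",(M.T@T.mean(0)).round(4),"F",F.mean(0).round(2),"toolF",(M.T@F.mean(0)).round(2))
    if save: crop(p,240,160,125,100,6,save)
    return p,d
E
python3 - <<'E'
from h import *
avg(8,"pics/s11.png")
E
```

```text
t 15.65 yaw 175.21 pos [ 0.6117 -0.0729  0.0578] q6 -1.689 open 0.0437
T [ 0.0342 -0.1118  0.0075] sd [0.028 0.038 0.028] tool T [-0.0434 -0.1086 -0.0075] F [ 0.82  0.13 -0.26] toolF [-0.81  0.2   0.26]
```

View pics/s11.png

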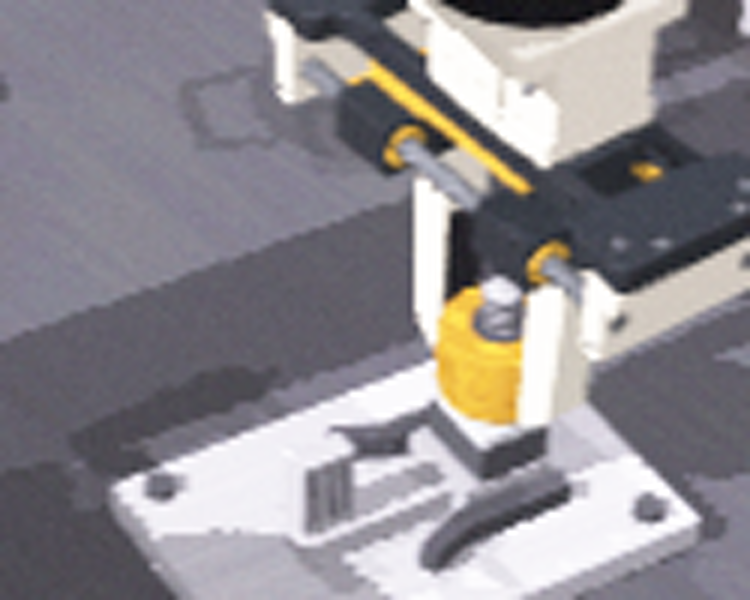

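The fingers have the collar centred, with side forces under 1 N; the collar's lower edge is at crop y≈420, slightly above the head top. Turning on another 45°.

Emit:
drive_tool([
  {"tx": 0,"ty": 0,"tz": 0.0013,"turn": 0.04,"jaw": 0.3},
  {"tx": 0,"ty": 0,"tz": 0.0027,"turn": 0.08,"jaw": 0.3},
  {"tx": 0,"ty": 0,"tz": 0.004,"turn": 0.12,"jaw": 0.3},
  {"tx": 0,"ty": 0,"tz": 0.0053,"turn": 0.16,"jaw": 0.3},
  {"tx": 0,"ty": 0,"tz": 0.0067,"turn": 0.2,"jaw": 0.3},
  {"tx": 0,"ty": 0,"tz": 0.0083,"turn": 0.25,"jaw": 0.3},
  {"tx": 0,"ty": 0,"tz": 0.0083,"turn": 0.25,"jaw": 0.3},
])

```text
t: 16.35
tool_pos: [0.6118, -0.0729, 0.0554]
orientation: [1.327, 2.848, 0.0]
force: [1.0, 0.4, -1.3]
opening: 0.0436
```

Run:
```python
from h import *
p,d=avg(10,"pics/s12.png")
S=np.array([.6122,-.0735]);c=cal("side");q=cloud(c,d).reshape(-1,3);q=q[~np.isnan(q[:,0])]
```

```text
t 16.85 yaw 130.22 pos [ 0.6118 -0.0729  0.0554] q6 -0.904 open 0.0439
T [ 0.1061 -0.3494  0.0209] sd [0.047 0.043 0.044] tool T [-0.3353 -0.1446 -0.0209] F [ 1.96  0.99 -1.13] toolF [-0.51  2.14  1.13]
```

View pics/s12.png

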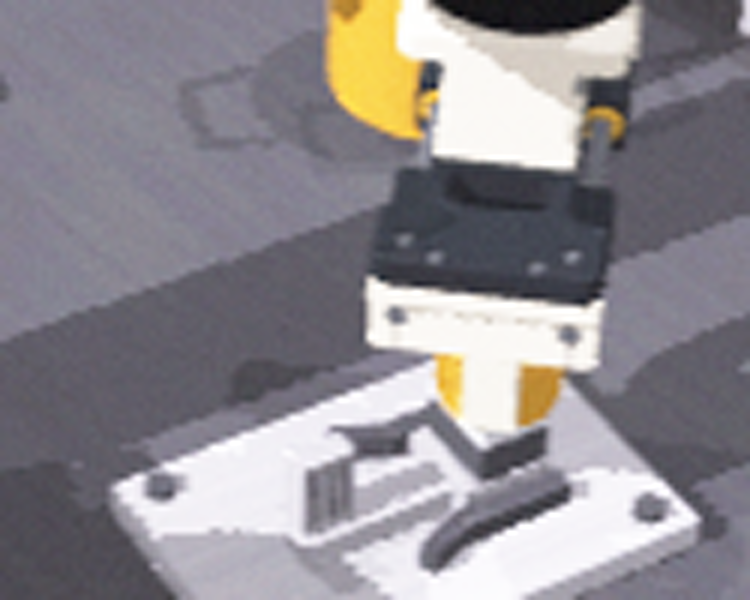

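The finger hides the gap and there is no torque rise yet (0.02 N m). Continuing in smaller steps.

Emit:
drive_tool([
  {"tx": 0,"ty": 0,"tz": 0.0013,"turn": 0.04,"jaw": 0.3},
  {"tx": 0,"ty": 0,"tz": 0.0027,"turn": 0.08,"jaw": 0.3},
  {"tx": 0,"ty": 0,"tz": 0.0037,"turn": 0.11,"jaw": 0.3},
  {"tx": 0,"ty": 0,"tz": 0.0037,"turn": 0.11,"jaw": 0.3},
])

```text
t: 17.25
tool_pos: [0.6118, -0.0728, 0.0543]
orientation: [1.795, 2.578, 0.0]
force: [3.2, 1.1, -1.6]
opening: 0.0432
```

Run:
```python
from h import *
p,d=avg(12)
```

```text
t 17.85 yaw 110.4 pos [ 0.6118 -0.0728  0.0543] q6 -0.558 open 0.0435
T [ 0.241  -0.6282 -0.0024] sd [0.039 0.063 0.035] tool T [-0.6728  0.0069  0.0025] F [ 3.38  1.46 -1.81] toolF [0.19 3.67 1.81]
```

Emit:
drive_tool([
  {"tx": 0,"ty": 0,"tz": 0.0013,"turn": 0.04,"jaw": 0.3},
  {"tx": 0,"ty": 0,"tz": 0.0017,"turn": 0.05,"jaw": 0.3},
  {"tx": 0,"ty": 0,"tz": 0.0017,"turn": 0.05,"jaw": 0.3},
])

```text
t: 18.15
tool_pos: [0.6118, -0.0729, 0.0538]
orientation: [1.99, 2.43, 0.0]
force: [4.3, 1.2, -2.4]
opening: 0.0436
```

Run:
```python
from h import *
p,d=avg(12)
```

```text
t 18.75 yaw 101.43 pos [ 0.6118 -0.0729  0.0538] q6 -0.401 open 0.0435
T [ 0.3529 -0.7616 -0.0224] sd [0.036 0.025 0.025] tool T [-0.8164  0.195   0.0225] F [ 4.6   2.11 -1.45] toolF [1.16 4.92 1.45]
```

Emit:
drive_tool([
  {"tx": 0,"ty": 0.004,"tz": 0.0013,"turn": 0.03,"jaw": 0.3},
  {"tx": 0,"ty": 0.004,"tz": 0.0017,"turn": 0.05,"jaw": 0.3},
  {"tx": 0,"ty": 0.004,"tz": 0.0017,"turn": 0.05,"jaw": 0.3},
])

```text
t: 19.05
tool_pos: [0.6119, -0.0729, 0.0533]
orientation: [-2.174, -2.266, 0.002]
force: [-3.3, 1.8, 4.5]
opening: 0.0435
```

```bash
sed -i 's/    s,M,y=yawpose()\n    print("t",round(s\["t"\],2),"yaw"/&/; s/    T=\[\];F=\[\]/    T=[];F=[];J=[]/; s/F.append(s\["force"\])/F.append(s["force"]);J.append(s["joint_torque"][5])/; s/    T=np.array(T);F=np.array(F)/    T=np.array(T);F=np.array(F);print("J6",np.mean(J).round(4),np.std(J).round(4))/' h.py
python3 - <<'E'
from h import *
p,d=avg(10)
E
```

```text
J6 -0.0209 0.1707
t 19.55 yaw 92.51 pos [ 0.6119 -0.0729  0.0533] q6 -0.245 open 0.0435
T [ 0.149   0.8418 -0.0988] sd [0.03  0.031 0.025] tool T [0.8345 0.186  0.0984] F [-4.62  1.26  5.62] toolF [ 1.46 -4.57 -5.61]
```

The ty shift was too big: Fx swung from +4.6 to -4.6 N, and an odd -0.1 N m appeared. I'll open the jaws to relieve the strain, recentre and regrip.

Emit:
drive_tool([
  {"tx": 0,"ty": -0.002,"tz": -0.001,"turn": 0,"jaw": 0.6},
  {"tx": 0,"ty": -0.002,"tz": -0.001,"turn": 0,"jaw": 0.6},
  {"tx": 0,"ty": -0.002,"tz": -0.001,"turn": 0,"jaw": 0.6},
  {"tx": 0,"ty": -0.002,"tz": -0.001,"turn": 0,"jaw": 0.6},
])

```text
t: 19.95
tool_pos: [0.6121, -0.0728, 0.0533]
orientation: [-2.174, -2.267, 0.0]
force: [0.2, -0.1, 0.7]
opening: 0.056
```

Run:
```python
from h import *
p,d=avg(10,"pics/s13.png")
plan([.6118,-.0729,.053],92.5)
```

```text
J6 -0.0048 0.0037
t 20.45 yaw 92.38 pos [ 0.6122 -0.0727  0.0535] q6 -0.243 open 0.0553
T [-0.066   0.0599 -0.0016] sd [0.015 0.028 0.027] tool T [ 0.0626 -0.0634  0.0016] F [-0.04  0.07 -0.08] toolF [ 0.07 -0.04  0.08]
t 20.45 pos [ 0.6122 -0.0727  0.0535] yaw 92.38 q [-0.201  0.307  1.597 -0.     1.238 -0.243] F [-0.1 -0.1  0.1] T [-0.066  0.07  -0.009] open 0.0553
tx,ty,tz [-0.0006 -0.0014  0.0018] turn -0.0006 deg -0.1
```

View pics/s13.png

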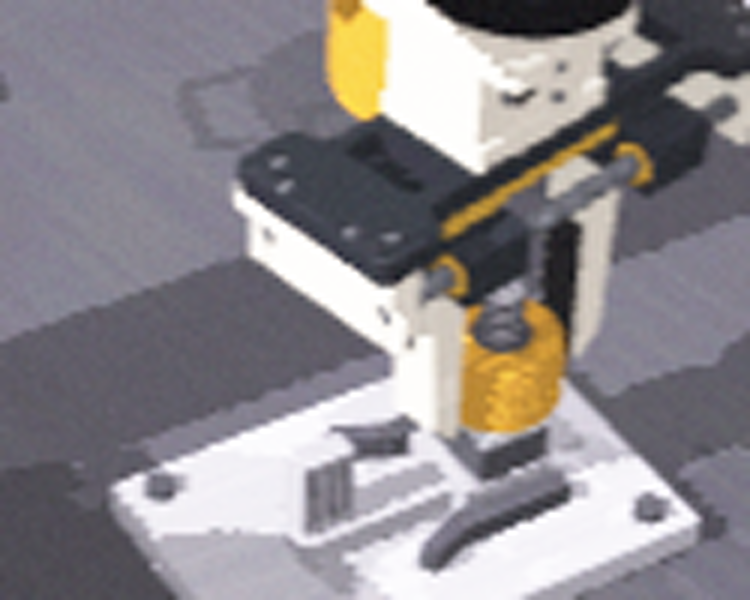

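The collar is now just above the head top, with a thin white sliver left at crop (485,438). I'll measure the collar and head heights from depth.

Run:
```python
from h import *
c=cal("side");C=np.array([.6108,-.0735])
f=np.load("side8.npz"); p1,d1=robot.read_camera("side"); ct=cal("top"); pt,dt=robot.read_camera("top"); 
np.savez("side14.npz",p=p1,d=d1)
def top(d,c):
    q=cloud(c,d).reshape(-1,3);q=q[~np.isnan(q[:,0])];r=np.hypot(*(q[:,:2]-C).T)
    t=q[(r>.0105)&(r<.019)&(q[:,2]>.066)&(q[:,2]<.092)]; h,e=np.histogram(t[:,2],np.arange(.066,.092,.001));return len(t),e[h.argmax()].round(4),h.max(),np.median(t[:,2][abs(t[:,2]-e[h.argmax()]-.0005)<.0015]).round(4)
print(top(f["d"],c),top(d1,c))
# collar lower edge rows along column in side picture near axis: colour mask
for nm,p in (("before",f["p"]),("now",p1)):
    hsv=cv2.cvtColor(p,cv2.COLOR_BGR2HSV); m=cv2.inRange(hsv,(15,110,70),(32,255,255))
    col=[ (u,np.flatnonzero(m[195:240,u])[[0,-1]]+195) for u in range(320,332,2) if m[195:240,u].any()]
    print(nm,col)
uv=proj(c,np.array([[.6118,-.0738,z] for z in (.04,.05,.06)]));print(uv)
```

```text
(103, np.float64(0.084), np.int64(39), np.float64(0.0842)) (87, np.float64(0.076), np.int64(26), np.float64(0.0765))
before [(320, array([206, 228])), (322, array([216, 228])), (324, array([216, 228])), (326, array([216, 228])), (328, array([207, 228])), (330, array([208, 227]))]
now [(320, array([195, 231])), (322, array([219, 231])), (324, array([219, 231])), (326, array([218, 231])), (328, array([210, 230])), (330, array([211, 229]))]
[[322.6452002  228.05867736]
 [322.89200405 224.57071935]
 [323.14149434 221.04021427]]
```

The collar has dropped 7.7 mm (84.2 → 76.5 mm), matching the 137° turned, so its underside is at about 48.5 mm, right at the head top. Regripping and going on in small steps.

Emit:
drive_tool([
  {"tx": 0,"ty": -0.001,"tz": 0,"turn": 0,"jaw": 0.3},
  {"tx": 0,"ty": -0.001,"tz": 0,"turn": 0,"jaw": 0.3},
  {"tx": 0,"ty": -0.001,"tz": 0,"turn": 0,"jaw": 0.3},
  {"tx": 0,"ty": -0.001,"tz": 0,"turn": 0,"jaw": 0.3},
], force=20)

```text
t: 20.95
tool_pos: [0.6119, -0.0727, 0.0535]
orientation: [-2.175, -2.267, 0.0]
force: [0.2, -0.3, 0.6]
opening: 0.0439
```

Run:
```python
from h import *
p,d=avg(10)
```

```text
J6 -0.0006 0.0001
t 21.45 yaw 92.38 pos [ 0.6119 -0.0727  0.0535] q6 -0.243 open 0.0436
T [-0.0622  0.0833  0.0017] sd [0.027 0.024 0.023] tool T [ 0.0858 -0.0587 -0.0017] F [-0.25 -0.3   0.04] toolF [-0.29 -0.26 -0.04]
```

Emit:
drive_tool([
  {"tx": 0,"ty": 0,"tz": 0.0004,"turn": 0.013,"jaw": 0.3},
  {"tx": 0,"ty": 0,"tz": 0.0008,"turn": 0.025,"jaw": 0.3},
  {"tx": 0,"ty": 0,"tz": 0.0008,"turn": 0.025,"jaw": 0.3},
])

```text
t: 21.75
tool_pos: [0.6119, -0.0727, 0.0533]
orientation: [-2.263, -2.179, 0.0]
force: [-0.7, -0.1, -0.1]
opening: 0.0434
```

Run:
```python
from h import *
p,d=avg(10)
```

```text
J6 0.0507 0.0963
t 22.25 yaw 87.89 pos [ 0.6119 -0.0727  0.0533] q6 -0.165 open 0.0436
T [-0.0685  0.1373  0.0076] sd [0.031 0.03  0.026] tool T [ 0.1347 -0.0735 -0.0076] F [-0.38  0.11  0.26] toolF [ 0.1  -0.39 -0.26]
```

```bash
sed -i 's/print("J6",.*$/print("J6",np.round(J,4))/' h.py
python3 - <<'E'
from h import *
p,d=avg(4)
E
```

```text
J6 [0.0231 0.0247 0.0262 0.0271]
t 22.45 yaw 87.89 pos [ 0.612  -0.0727  0.0534] q6 -0.165 open 0.0435
T [-0.0872  0.1668  0.0244] sd [0.009 0.031 0.03 ] tool T [ 0.1635 -0.0933 -0.0244] F [-0.35  0.36  1.23] toolF [ 0.35 -0.36 -1.23]
```

Emit:
drive_tool([
  {"tx": 0,"ty": 0,"tz": 0.0004,"turn": 0.013,"jaw": 0.3},
  {"tx": 0,"ty": 0,"tz": 0.0008,"turn": 0.025,"jaw": 0.3},
  {"tx": 0,"ty": 0,"tz": 0.0008,"turn": 0.025,"jaw": 0.3},
])

```text
t: 22.75
tool_pos: [0.6119, -0.0727, 0.0531]
orientation: [2.346, 2.089, -0.0]
force: [-0.8, -0.5, 1.2]
opening: 0.0433
```

Run:
```python
from h import *
p,d=avg(10)
```

```text
J6 [0.3558 0.1254 0.0421 0.0254 0.0296 0.034  0.0388 0.0431 0.0467 0.0495]
t 23.25 yaw 83.39 pos [ 0.6119 -0.0727  0.0531] q6 -0.086 open 0.0432
T [-0.0645  0.2278  0.058 ] sd [0.021 0.032 0.018] tool T [ 0.2188 -0.0903 -0.0581] F [-0.47  0.06  1.45] toolF [ 0.01 -0.48 -1.45]
```

The settled joint-6 torque is a low-noise signal (0.027 → 0.050 N m), and the wrist torque agrees at 0.058. Contact is starting.

Emit:
drive_tool([
  {"tx": 0,"ty": 0,"tz": 0.0004,"turn": 0.01,"jaw": 0.3},
  {"tx": 0,"ty": 0,"tz": 0.0007,"turn": 0.02,"jaw": 0.3},
  {"tx": 0,"ty": 0,"tz": 0.0007,"turn": 0.02,"jaw": 0.3},
])

```text
t: 23.55
tool_pos: [0.612, -0.0727, 0.0529]
orientation: [2.411, 2.014, 0.0]
force: [-1.2, -0.0, 1.3]
opening: 0.0435
```

Run:
```python
from h import *
p,d=avg(16)
```

```text
J6 [0.3341 0.1442 0.0762 0.0636 0.0686 0.0727 0.0764 0.0798 0.0829 0.0855
 0.0875 0.0891 0.0903 0.0912 0.0919 0.0923]
t 24.35 yaw 79.78 pos [ 0.612  -0.0727  0.0529] q6 -0.023 open 0.0437
T [-0.0495  0.3054  0.0916] sd [0.026 0.036 0.037] tool T [ 0.2918 -0.1029 -0.0916] F [-1.3   0.15  2.53] toolF [-0.08 -1.3  -2.53]
```

Emit:
drive_tool([
  {"tx": 0,"ty": 0,"tz": 0.0004,"turn": 0.01,"jaw": 0.3},
  {"tx": 0,"ty": 0,"tz": 0.0007,"turn": 0.02,"jaw": 0.3},
  {"tx": 0,"ty": 0,"tz": 0.0007,"turn": 0.02,"jaw": 0.3},
])

```text
t: 24.65
tool_pos: [0.612, -0.0727, 0.0527]
orientation: [2.473, 1.937, 0.0]
force: [-1.3, 0.0, 2.8]
opening: 0.0433
```

Run:
```python
from h import *
p,d=avg(16)
```

```text
J6 [0.3559 0.166  0.097  0.0831 0.0874 0.0922 0.0954 0.0986 0.1016 0.104
 0.1058 0.1073 0.1085 0.1094 0.11   0.1105]
t 25.45 yaw 76.18 pos [ 0.612  -0.0727  0.0527] q6 0.04 open 0.0431
T [-0.0615  0.3703  0.0952] sd [0.033 0.025 0.029] tool T [ 0.3449 -0.1481 -0.0952] F [-1.35  0.04  3.87] toolF [-0.29 -1.32 -3.87]
```

The rise was smaller this time, and Fz shows the tool pushing down on the collar at 3.9 N. I'll firm up the grip and take the next step without descending, so the axial load is relieved.

Emit:
drive_tool([
  {"tx": 0,"ty": 0,"tz": 0,"turn": 0,"jaw": 0.3},
  {"tx": 0,"ty": 0,"tz": 0,"turn": 0,"jaw": 0.3},
  {"tx": 0,"ty": 0,"tz": -0.0005,"turn": 0.01,"jaw": 0.3},
  {"tx": 0,"ty": 0,"tz": -0.0005,"turn": 0.01,"jaw": 0.3},
], force=40)

```text
t: 25.85
tool_pos: [0.612, -0.0728, 0.0526]
orientation: [2.503, 1.898, 0.0]
force: [-0.1, -0.6, 2.9]
opening: 0.0434
```

Run:
```python
from h import *
p,d=avg(20)
```

```text
J6 [0.3505 0.1774 0.1131 0.099  0.1023 0.1094 0.1165 0.1225 0.1274 0.1311
 0.1334 0.1349 0.1361 0.137  0.1377 0.1381 0.1384 0.1387 0.1388 0.1388]
t 26.85 yaw 74.38 pos [ 0.612  -0.0727  0.0527] q6 0.071 open 0.0432
T [-0.1723 -0.0879  0.1202] sd [0.042 0.119 0.042] tool T [-0.1311 -0.1423 -0.1202] F [ 1.13 -0.37  1.05] toolF [-0.05  1.19 -1.05]
```

Joint-6 torque has settled at 0.139 N m and the wrist reads 0.12. Less 0.03 drag, that implies a nip of about 8.5 to 11 N. The roughly 11 to 12° turned since contact, through the 15 N/mm spring, implies about 9 to 10 N. I'll stop here, release and withdraw.

Emit:
drive_tool([
  {"tx": 0,"ty": 0,"tz": 0,"turn": 0,"jaw": 0.6},
  {"tx": 0,"ty": 0,"tz": 0,"turn": 0,"jaw": 0.6},
  {"tx": 0,"ty": 0,"tz": 0,"turn": 0,"jaw": 0.6},
  {"tx": 0,"ty": 0,"tz": 0,"turn": 0,"jaw": 0.6},
  {"tx": 0,"ty": 0,"tz": -0.1,"turn": 0,"jaw": 0.6},
  {"tx": 0,"ty": 0,"tz": -0.25,"turn": 0,"jaw": 0.6},
  {"tx": 0,"ty": 0,"tz": -0.4,"turn": 0,"jaw": 0.6},
  {"tx": 0,"ty": 0,"tz": -0.4,"turn": 0,"jaw": 0.6},
  {"tx": 0,"ty": 0,"tz": -0.4,"turn": 0,"jaw": 0.6},
])

```text
t: 27.75
tool_pos: [0.6131, -0.0729, 0.1747]
orientation: [2.5, 1.897, 0.004]
force: [0.1, -0.0, -1.1]
opening: 0.0557
```

Run:
```python
from h import *
plan([.45,.2,.17])
```

```text
t 27.75 pos [ 0.6131 -0.0729  0.1747] yaw 74.38 q [-0.201  0.196  1.496 -0.     1.446  0.071] F [ 0.1 -0.  -1.1] T [-0.05   0.063 -0.001] open 0.0557
tx,ty,tz [ 0.7299 -0.7685  0.0131] turn 0.0 deg 0
```

Emit:
drive_tool([
  {"tx": 0.73,"ty": -0.768,"tz": 0,"turn": 0,"jaw": 0.6},
  {"tx": 0.73,"ty": -0.768,"tz": 0,"turn": 0,"jaw": 0.6},
  {"tx": 0.73,"ty": -0.768,"tz": 0,"turn": 0,"jaw": 0.6},
  {"tx": 0.73,"ty": -0.768,"tz": 0,"turn": 0,"jaw": 0.6},
  {"tx": 0.73,"ty": -0.768,"tz": 0,"turn": 0,"jaw": 0.6},
  {"tx": 0.73,"ty": -0.768,"tz": 0,"turn": 0,"jaw": 0.6},
  {"tx": 0.73,"ty": -0.768,"tz": 0,"turn": 0,"jaw": 0.6},
  {"tx": 0.73,"ty": -0.768,"tz": 0,"turn": 0,"jaw": 0.6},
])

```text
t: 28.55
tool_pos: [0.4464, 0.202, 0.1707]
orientation: [-2.498, -1.903, 0.005]
force: [-0.4, 0.1, -0.4]
opening: 0.0555
```

Run:
```python
from h import *
S=np.array([.6117,-.0741]);a=np.radians(-9.6);x=np.array([np.cos(a),np.sin(a)]);y=np.array([-x[1],x[0]])
for n,w in (("side",(240,190,125,100,6)),("top",(280,170,100,110,5))):
    p,d=robot.read_camera(n); crop(p,*w,"pics/%s20.png"%n); cv2.imwrite("pics/%s20f.png"%n,p); c=cal(n)
    q=cloud(c,d).reshape(-1,3);q=q[~np.isnan(q[:,0])]
    l=np.c_[(q[:,:2]-S)@x,(q[:,:2]-S)@y,q[:,2]]
    for nm,m in (("fin",(l[:,0]>-.11)&(l[:,0]<-.04)&(abs(l[:,1])<.025)&(l[:,2]>.052)&(l[:,2]<.062)),
      ("collar top",(abs(l[:,0])<.035)&(abs(l[:,1])<.035)&(l[:,2]>.0725)&(l[:,2]<.080)),
      ("rod",(abs(l[:,0])<.02)&(abs(l[:,1])<.02)&(l[:,2]>.094))):
        t=l[m]
        if len(t)>4: print(n,nm,len(t),"mid",((t.max(0)+t.min(0))/2).round(4),"size",(t.max(0)-t.min(0)).round(4),"medz",np.median(t[:,2]).round(4))
```

```text
side fin 61 mid [-0.0766 -0.0008  0.0562] size [0.023  0.0157 0.0081] medz 0.0564
side collar top 201 mid [-0.0028  0.0009  0.0761] size [0.0444 0.0456 0.0071] medz 0.0761
side rod 31 mid [-0.0018 -0.0001  0.0962] size [0.0121 0.0144 0.0042] medz 0.0968
top fin 69 mid [-0.0742 -0.0015  0.0566] size [0.0215 0.0121 0.0088] medz 0.056
top collar top 316 mid [0.0003 0.0005 0.0758] size [0.0438 0.0438 0.0066] medz 0.0752
top rod 47 mid [-0.0002 -0.0002  0.0973] size [0.0138 0.0138 0.006 ] medz 0.0963
```

View pics/side20.png

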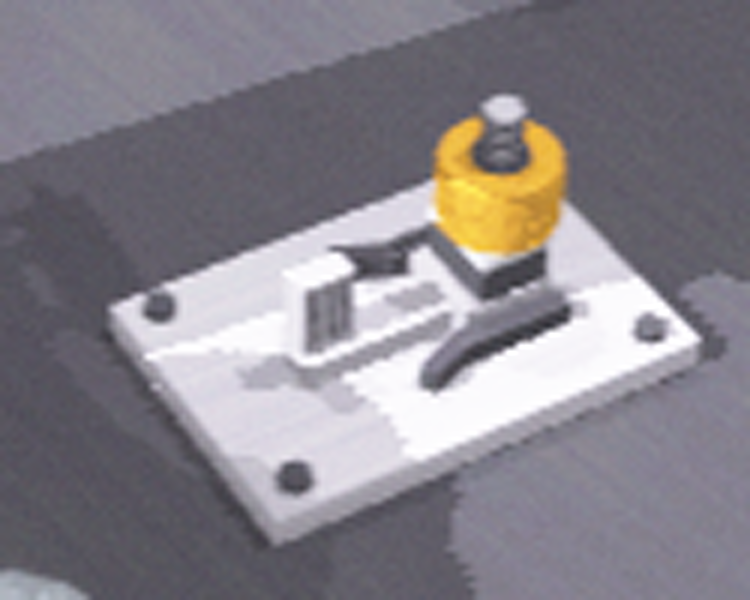

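View pics/top20f.png

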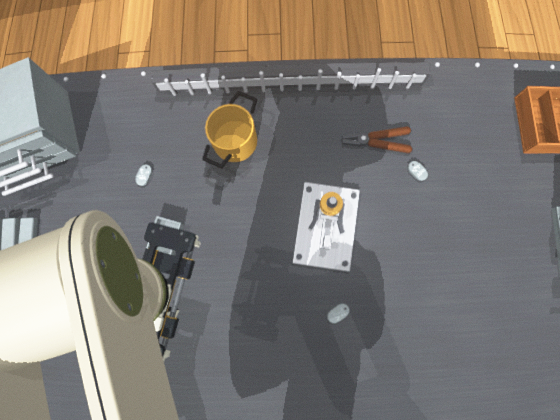

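The final views show the gauge home (fin at side crop (320,310), 74 mm from the rod in the top view). The collar is down on the head at (500,250), and the other objects haven't moved. The arm is clear, so I'm handing in.

```bash
python3 -c "
from plant import robot
print(robot.close_job(), robot.read_state()['t'])"
```

```text
the job is handed in; nothing more can be done
the job is handed in; nothing more can be done
```

I slid the gauge home against the rod, spun the collar down onto it to an estimated nip of 8.5–11 N, then let go. The job was handed in at about 29 s of the 72 s allowed.

- **Gauge:** I lifted it by its fin, set it on the plate and slid it between the cheeks until it stopped firmly at about 9 N. After release the fin centre measured 73.8 mm (side camera) and 73.9 mm (top camera) from the rod, against 74 mm nominal. It hadn't shifted after the collar work.
- **Collar:** I turned it about 155° clockwise. Measured descent was about 8.3 mm, against 8.6 mm from the thread.
- **Nip:** This is an estimate, because it couldn't be measured once the hand was off. Before release, joint-6 torque had settled at 0.139 N m and wrist torque at about 0.12 N m. The wrist reading alone would put the nip at 7–9 N; the angle turned since contact agrees with 9–11 N.
- **Readings that disagreed:**
  - One centring correction overshot and gave an odd −0.1 N m wrist torque, so I released, recentred and regripped.
  - One of the last turning steps raised the torque less than expected, probably because the tool was pushing the collar down at about 4 N. I relieved that and used a firmer grip for the last step.
- **Other objects:** The pot, cutter and sinkers look unmoved in the last top view. The scoop is partly hidden under the raised gripper there, but nothing touched it.

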